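Put each bisque lid back on the jar it fits

TASK

The four lids on the ware board have come out of the bisque kiln apart from their jars: put each one on the jar whose mouth it fits, turned so that its plug drops in and it sits flat on the rim. The clay chips easily, so set every lid down rather than letting it fall, and leave the jars standing where they are and the beaker and the dropper bottle alone.

Things in the scene. Friction and masses are not known exactly. Their poses are not given: they have to be found in the camera images.
- lid_small_round_centre (a point): Small round lid of bare bisque clay, 60 g, on the ware board (top at z = 18 mm). From its underside up: plug 10 mm deep (49 mm, tapering 5 mm a side to the bottom), overhanging plate (70 mm), crown at 20 mm, then a round knob 22 mm across from 20 to 44 mm, pinched from above. Point: on its axis 22 mm above its underside, z up. Seated, it is 12 mm above the jar's point; play 2.5 mm a side.
- lid_large_round_centre (a point): Large round lid of bare bisque clay, 110 g, on the ware board (top at z = 18 mm). From its underside up: plug 10 mm deep (79 mm, tapering 5 mm a side to the bottom), overhanging plate (100 mm), crown at 20 mm, then a round knob 22 mm across from 20 to 44 mm, pinched from above. Point: on its axis 22 mm above its underside, z up. Seated, it is 12 mm above the jar's point; play 2.5 mm a side.
- lid_square_centre (a point): Square lid of bare bisque clay, 90 g, on the ware board (top at z = 18 mm). From its underside up: plug 10 mm deep (59 x 59 mm, tapering 5 mm a side to the bottom), overhanging plate (80 x 80 mm), crown at 20 mm, then a bar grip 30 mm long (x), 14 mm thick (y) from 20 to 44 mm, pinched from above. Point: on its axis 22 mm above its underside, z up, x and y along its sides. Seated, it is 12 mm above the jar's point; play 2.5 mm a side.
- lid_oval_centre (a point): Oval lid of bare bisque clay, 90 g, on the ware board (top at z = 18 mm). From its underside up: plug 10 mm deep (91 x 53 mm, tapering 5 mm a side to the bottom), overhanging plate (112 (x) x 74 (y) mm), crown at 20 mm, then a bar grip 42 mm long (x), 14 mm thick (y) from 20 to 44 mm, pinched from above. Point: on its axis 22 mm above its underside, z up, x along its length. Seated, it is 12 mm above the jar's point; play 2.5 mm a side.
- jar_small_round_mouth (a point): Mouth of the small round bisque jar, the tallest, open at the top: mouth 54 mm, 73 mm outside, 82 mm tall, 340 g, standing loose on the table behind the ware board or at its left end. Flat rim 6 mm wide. Point: centre of the mouth at rim height, z up.
- jar_large_round_mouth (a point): Mouth of the large round bisque jar, open at the top: mouth 84 mm, 103 mm outside, 62 mm tall, 480 g, standing loose on the table behind the ware board or at its left end. Flat rim 6 mm wide. Point: centre of the mouth at rim height, z up.
- jar_square_mouth (a point): Mouth of the square bisque jar with rounded corners, open at the top: mouth 64 x 64 mm, 83 x 83 mm outside, 72 mm tall, 480 g, standing loose on the table behind the ware board or at its left end. Flat rim 6 mm wide. Point: centre of the mouth at rim height, z up, x and y along its sides; the lid fits at any quarter turn.
- jar_oval_mouth (a point): Mouth of the oval bisque jar, open at the top: mouth 96 (x) x 58 (y) mm, 115 x 77 mm outside, 56 mm tall, 450 g, standing loose on the table behind the ware board or at its left end. Flat rim 6 mm wide. Point: centre of the mouth at rim height, z up, x along its length; the lid fits either way round.
- bisque_beaker: Tapered bisque beaker (65 mm across, 59 mm tall, open) standing loose on the banding wheel, the low round turntable at the right. It takes no lid; leave it alone. Origin at the centre of its underside.
- dropper: Small amber dropper bottle (33 mm across, 102 mm tall) standing loose on the table behind the turntable, to the right of the row of jars. Leave it alone. Origin at the centre of its underside.

How it is judged:
By the outcome, as a careful person would: the job done as asked, in the order asked, and still so for the second after the job is handed in, with the robot touching nothing.
It also fails if it takes over 112 s, if anything falls off the work surface, if the arm or the gripper's body presses on something with over 40 N, if the wrist force passes 120 N, or if a joint passes its speed limit or range.

ROBOT

A 6-joint arm with a two-finger parallel gripper is mounted at the origin on a cart in front of the work surface, level with it; the furniture and walls round the work are solid. World frame = base frame: x ahead of the robot, y to its left, z up, the work surface at z = 0. Lengths are in m, angles in degrees, forces in N, time in s.
With the tool pointing down it reaches from about 0.375 to 0.9 m from the base axis. Payload 3.1 kg.
Tool frame: the origin (TCP) lies midway between the tips of the shut fingers; the grasp point (between the pads) lies 19 mm behind it; z points along the fingers, y is the direction in which the jaws open and shut (so a half turn about z gives the same grasp; the last joint's range is limited). The gripper opens to 87 mm and grips with 3 to 60 N. Pads are 19 mm wide; open, the fingers measure 117 mm over their backs; the gripper's body (75 mm by 190 mm) begins 51 mm behind the grasp point.
Start: joints at [-81.847, 30.224, 82.088, -0, 67.689, -10.227], TCP at [0.197, -0.593, 0.223] pointing down, gripper open.
Joint ranges: [-176.69, 176.69], [-43.24, 126.21], [12.49, 139.97], [-82, 262], [0, 151.66], [-163.58, 163.58]. Speed limits (degrees/s): [159.86, 159.86, 180, 180, 180, 180].

INTERFACE

Orientations are given as a 3x3 rotation matrix whose columns are the frame's x, y, z axes.
In Python, from rig import bot, capture, get_calibration gives the robot as it stands.
- The arm moves only by the tool play_rows, never from a script. Its arguments are lists of equal length, an entry for each row: "fingers": the closure in counts, from 0 (fully open) to 255 (shut); "linear": the shift along the tool's x, y, z in mm, a list of three; "rot": the turn, a rotation vector about the tool's x, y, z in degrees, a list of three. A call has 1 to 20 rows; each row is the pose to reach, as a shift and turn from the pose commanded when the call began, along the tool's axes at that moment; what a row does not reach only later rows make up. A row lasts 1/10 s, in which the tool goes at most 50 mm and 8.59 degrees, less where a joint would pass 70% of its speed; a pose out of reach is approached as far as the arm can. A call with a gripper value outside its range is refused whole. The fingers move at their own pace and stop on an object; the grip force is fixed at half the most. Time passes only in rows, so rows that repeat a pose let the fingers close. It gives the time, the measured TCP pose, the force and the opening at its end, in the units of the state.
- bot.read_state(): the state, without advancing time (a new reading comes with each control period).
- capture(name): name is "scene" or "top" or "wrist"; returns the picture (384x512x3 uint8, red, green, blue); there is no depth.
- get_calibration(name): a dict with "vfov" (degrees; the focal length in pixels is half the picture's height over the tangent of half this angle, whatever the lens; pixels are square), "cx", "cy" (the principal point, pixels), "dist" ([k1, k2, p1, p2, k3] as OpenCV has them; the pictures are not rectified), "camera_from_world" (4x4, takes a point from world to camera coordinates). Camera axes: x right, y down, z forward; pixel columns grow to the right and rows downward; lengths in m; the calibration is good to about 2 mm. A picture is of the moment at which its call begins: read the wrist's pose just before it. get_calibration takes no time and is no camera call; for the wrist camera it gives the pose at the moment of the call.
- bot.hand_in(): hands the job in, once; it reports no verdict.
The state is a dict: "time_s": time; "joint_positions": joint angles; "qvel": joint speeds; "tau": joint torques, N m; "position": TCP position; "tcp_rot": TCP orientation; "force": force on the tool from outside, world axes, zero at the start; "moment": the same for the moment, N m; "opening": opening from 0.0 (shut) to 1.0 (fully open).
Only numpy, scipy, OpenCV 4.12 (cv2) and the standard library are available. Lean on these libraries where they do the work, as an engineer would, in place of code of your own. Each camera call takes 0.05 s, during which the arm holds its last target.

## Working session

There is one attempt and no reset: what is moved stays moved. The work goes in short steps, Python scripts to look and compute and a tool call to move; the robot and the scene stay as the last step left them, time stands still between calls to the robot, and variables do not carry over. Pictures are saved under pics/ and viewed, and the job is handed in when it is done.

Besides the shell and the picture viewer there is one more tool, called after "Request:" as name(argument=value, ...) on one line, values as JSON. play_rows: Moves the arm, as the interface text tells. Its arguments: {"type":"object","properties":{"fingers":{"type":"array"},"linear":{"type":"array"},"rot":{"type":"array"}},"required":["fingers","linear","rot"]}

```bash
ls; mkdir -p pics; python3 - <<'E'
from rig import bot, capture, get_calibration
import cv2, numpy as np
print(bot.read_state())
for n in ("scene","top","wrist"):
    c=get_calibration(n); print(n,c)
    im=capture(n); cv2.imwrite(f"pics/{n}0.png",im[:,:,::-1])
E
```

```text
pics
{'time_s': 0.0, 'joint_positions': array([-8.18472543e+01,  3.02786828e+01,  8.21574102e+01, -1.32655867e-03,
        6.76889678e+01, -1.02288961e+01]), 'qvel': array([-0.03284181,  0.05360965, -0.06636395,  0.07730537,  0.03686903,
       -0.01637398]), 'tau': array([-1.42366243e-03, -4.40052724e+01, -1.76596087e+01,  6.32137223e-02,
        5.80849964e-02, -1.76296567e-04]), 'position': array([ 0.19698867, -0.59236182,  0.22156899]), 'tcp_rot': array([[ 9.48974382e-01,  3.15352997e-01, -3.30740419e-04],
       [ 3.15352958e-01, -9.48972000e-01,  2.15762447e-03],
       [ 3.66549948e-04, -2.15183032e-03, -9.99997618e-01]]), 'force': array([ 0.68602748, -0.21686178, -0.40076769]), 'moment': array([ 0.02372517,  0.04515681, -0.00768111]), 'opening': 0.9962667896797255}
scene {'vfov': 53.80687403482785, 'cx': 245.4972784452431, 'cy': 187.8908280488699, 'dist': array([-0.12304724,  0.        ,  0.        ,  0.        ,  0.        ]), 'camera_from_world': array([[-0.55488169, -0.83169848, -0.01959469,  0.26589764],
       [-0.40483805,  0.29052114, -0.86700843,  0.30509956],
       
[... 375 characters left out ...]
33e-02],
       [-9.79085164e-01,  2.98280493e-02, -2.01252402e-01,
         6.02263442e-01],
       [ 2.01311486e-01, -1.03985262e-03, -9.79526725e-01,
         1.10006707e+00],
       [ 0.00000000e+00,  0.00000000e+00,  0.00000000e+00,
         1.00000000e+00]])}
wrist {'vfov': 69.89762687998245, 'cx': 254.81459180545545, 'cy': 192.84556189373845, 'dist': array([-0.04151372,  0.        ,  0.        ,  0.        ,  0.        ]), 'camera_from_world': array([[ 0.31553064, -0.94891445, -0.00133285, -0.62332056],
       [-0.91073202, -0.30322816,  0.28039235, -0.03401972],
       [-0.26647251, -0.08725851, -0.95988455,  0.39144991],
       [ 0.        ,  0.        ,  0.        ,  1.        ]])}
```

View pics/top0.png

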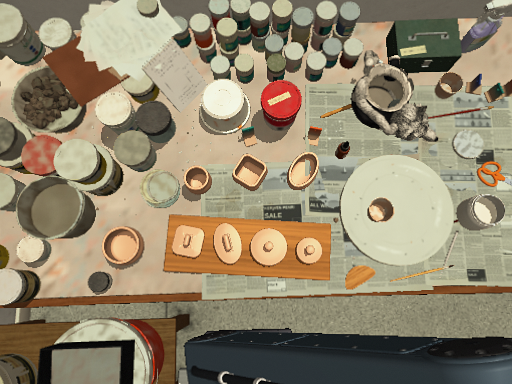

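View pics/scene0.png

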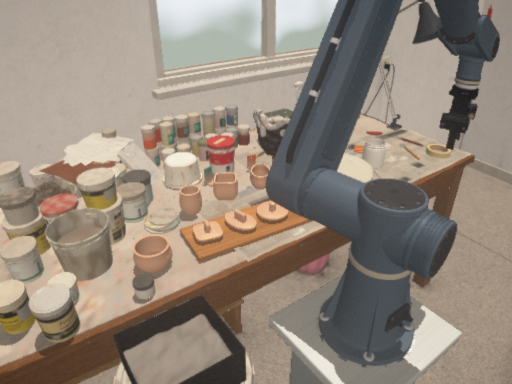

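View pics/wrist0.png

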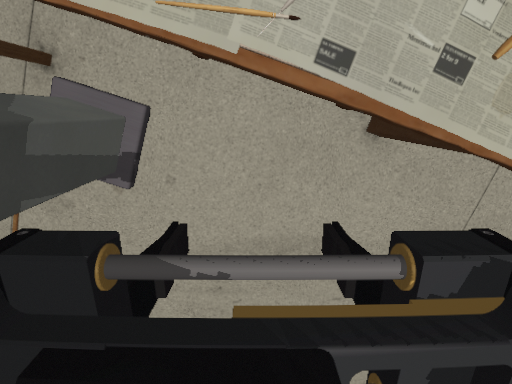

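The top view shows the lids on the board at about (188,241) square, (228,243) oval, (268,247) large round and (310,250) small round. The jars are at (197,179) small round, (250,170) square, (303,170) oval and (123,246) large round. The beaker is at (380,210) and the dropper at (343,150). Next I'll enlarge the image and measure.

```bash
cat > h.py <<'E'
import numpy as np, cv2
def K(c):
    f=192/np.tan(np.radians(c["vfov"]/2)); return np.array([[f,0,c["cx"]],[0,f,c["cy"]],[0,0,1.]])
def ray(c,px):
    px=np.asarray(px,float).reshape(-1,1,2)
    u=cv2.undistortPoints(px,K(c),c["dist"]).reshape(-1,2)
    T=c["camera_from_world"]; R=T[:3,:3]; o=-R.T@T[:3,3]
    d=np.c_[u,np.ones(len(u))]@R
    return o,d
def plane(c,px,z):
    o,d=ray(c,px); s=(z-o[2])/d[:,2]; return o+d*s[:,None]
def proj(c,P):
    T=c["camera_from_world"]; r,_=cv2.Rodrigues(T[:3,:3])
    return cv2.projectPoints(np.asarray(P,float).reshape(-1,1,3),r,T[:3,3],K(c),c["dist"])[0].reshape(-1,2)
E
python3 - <<'E'
from h import *
from rig import get_calibration
im=cv2.imread("pics/top0.png")
cv2.imwrite("pics/topzoom.png",cv2.resize(im[140:285,95:355],None,fx=3,fy=3,interpolation=cv2.INTER_CUBIC))
c=get_calibration("top")
hsv=cv2.cvtColor(im,cv2.COLOR_BGR2HSV)
for n,p in dict(lsq=(188,241),lov=(228,243),llg=(268,247),lsm=(310,250),jsm=(197,179),jsq=(250,170),jov=(303,170),jlg=(123,246),beak=(380,210),dr=(343,150)).items():
    h={'l':.058,'j':.07,'b':.08,'d':.1}[n[0]]
    print(n,hsv[p[1],p[0]],plane(c,[p],h)[0].round(3))
E
```

```text
lsq [ 13 131 194] [0.474 0.128 0.058]
lov [ 16 101 245] [0.466 0.023 0.058]
llg [ 16 101 243] [ 0.452 -0.083  0.058]
lsm [ 19  87 243] [ 0.441 -0.193  0.058]
jsm [ 13 127 147] [0.639 0.103 0.07 ]
jsq [ 13 132 137] [ 0.659 -0.041  0.07 ]
jov [ 20  84 244] [ 0.655 -0.184  0.07 ]
jlg [ 16 108 241] [0.466 0.294 0.07 ]
beak [ 14 123 181] [ 0.538 -0.378  0.08 ]
dr [75 51 10] [ 0.699 -0.289  0.1  ]
```

View pics/topzoom.png

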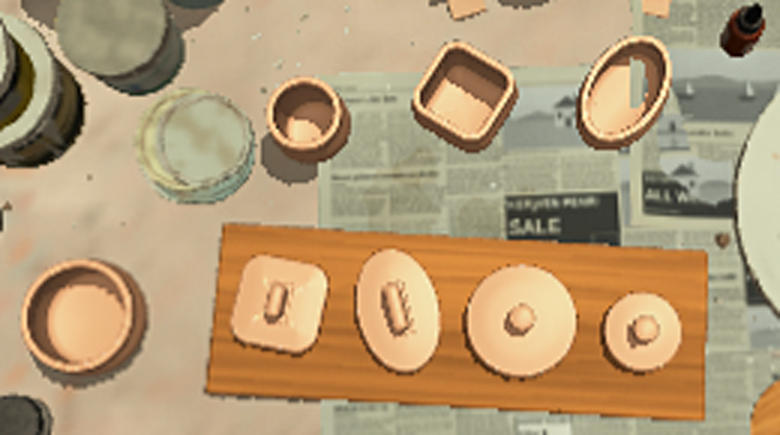

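```bash
cat >> h.py <<'E'
def T_tcp(s):
    T=np.eye(4);T[:3,:3]=s["tcp_rot"];T[:3,3]=s["position"];return T
def cam_tcp():
    from rig import bot,get_calibration
    s=bot.read_state();c=get_calibration("wrist")
    return np.linalg.inv(T_tcp(s))@np.linalg.inv(c["camera_from_world"])
E
python3 - <<'E'
from h import *
X=cam_tcp();print(X.round(3))
from rig import *
s=bot.read_state()
# proposed survey: tool x along world +x, y along -y
R=np.array([[1,0,0],[0,-1,0],[0,0,-1.]])
c=get_calibration("wrist")
for p in ([.40,-.03,.30],[.40,-.03,.35],[.55,-.04,.3],[.52,.05,.40],[.5,.0,.42]):
    T=np.eye(4);T[:3,:3]=R;T[:3,3]=p
    cc=dict(c);cc["camera_from_world"]=np.linalg.inv(T@X)
    P=dict(lsq=[.474,.128,.058],lov=[.466,.023,.058],llg=[.452,-.083,.058],lsm=[.441,-.193,.058],jsm=[.639,.103,.08],jsq=[.659,-.041,.07],jov=[.655,-.184,.07],jlg=[.466,.294,.07])
    print(p);print({k:proj(cc,[v])[0].round(0).tolist() for k,v in P.items()})
    dr=s["tcp_rot"].T@R; print(s["tcp_rot"].T@(np.array(p)-s["position"])*1000, cv2.Rodrigues(dr)[0].ravel()*57.3)
E
```

```text
[[ 0.    -0.96  -0.281  0.077]
 [ 1.     0.     0.001 -0.001]
 [-0.001 -0.281  0.96  -0.163]
 [ 0.     0.     0.     1.   ]]
[0.4, -0.03, 0.3]
{'lsq': [145.0, 116.0], 'lov': [218.0, 121.0], 'llg': [292.0, 131.0], 'lsm': [367.0, 139.0], 'jsm': [146.0, -24.0], 'jsq': [264.0, -40.0], 'jov': [379.0, -34.0], 'jlg': [29.0, 123.0]}
[ 370.03697206 -469.97196121  -77.32453872] [-9.64931113e-02 -9.51095225e-04  1.83805237e+01]
[0.4, -0.03, 0.35]
{'lsq': [157.0, 115.0], 'lov': [222.0, 120.0], 'llg': [288.0, 129.0], 'lsm': [355.0, 136.0], 'jsm': [159.0, -7.0], 'jsq': [263.0, -21.0], 'jov': [364.0, -16.0], 'jlg': [53.0, 122.0]}
[ 370.05117712 -470.05459253 -127.32446842] [-9.64931113e-02 -9.51095225e-04  1.83805237e+01]
[0.55, -0.04, 0.3]
{'lsq': [149.0, 214.0], 'lov': [215.0, 219.0], 'llg': [282.0, 227.0], 'lsm': [350.0, 233.0], 'jsm': [148.0, 104.0], 'jsq': [256.0, 88.0], 'jov': [361.0, 92.0], 'jlg': [43.0, 221.0]}
[ 509.23254071 -413.18648137  -77.37883835] [-9.64931113e-02 -9.51095225e-04  1.83805237e+01]
[0.52, 0.05, 0.4]
{'lsq': [214.0, 180.0], 'lov': [269.0, 185.0], 'llg': [324.0, 192.0], 'lsm': [380.0, 197.0], 'jsm': [223.0, 87.0], 'jsq': [309.0, 75.0], 'jov': [393.0, 78.0], 'jlg': [125.0, 186.0]}
[ 509.16857888 -508.21989934 -177.22194216] [-9.64931113e-02 -9.51095225e-04  1.83805237e+01]
[0.5, 0.0, 0.42]
{'lsq': [189.0, 168.0], 'lov': [243.0, 172.0], 'llg': [297.0, 179.0], 'lsm': [352.0, 184.0], 'jsm': [195.0, 76.0], 'jsq': [279.0, 64.0], 'jov': [361.0, 67.0], 'jlg': [103.0, 174.0]}
[ 474.42925238 -467.10956455 -197.2997799 ] [-9.64931113e-02 -9.51095225e-04  1.83805237e+01]
```

Request:
play_rows(fingers=[0,0,0,0,0,0,0,0,0,0,0,0,0,0,0,0,0,0,0,0], linear=[[10,-10,-20],[30,-30,-55],[60,-60,-90],[95,-95,-120],[130,-130,-150],[165,-165,-177],[200,-200,-177],[235,-235,-177],[270,-270,-177],[305,-305,-177],[340,-340,-177],[375,-375,-177],[410,-410,-177],[440,-440,-177],[470,-470,-177],[490,-490,-177],[503,-502,-177],[509,-508,-177],[509,-508,-177],[509,-508,-177]], rot=[[0,0,1],[0,0,2],[0,0,4],[0,0,6],[0,0,8],[0,0,10],[0,0,12],[0,0,14],[0,0,16],[0,0,18],[0,0,18.4],[0,0,18.4],[0,0,18.4],[0,0,18.4],[0,0,18.4],[0,0,18.4],[0,0,18.4],[0,0,18.4],[0,0,18.4],[0,0,18.4]])

```text
time_s: 2.15
position: [0.5195, 0.0488, 0.3994]
tcp_rot: [[1.0, -0.001, -0.001], [-0.001, -1.0, -0.001], [-0.001, 0.001, -1.0]]
force: [0.2, -0.3, -0.6]
opening: 1.004
```

```bash
cat >> h.py <<'E'
def snap(tag,name="wrist",pad=None):
    """capture and save picture with its calibration"""
    from rig import bot,capture,get_calibration
    import pickle
    s=bot.read_state();c=get_calibration(name);im=capture(name)[:,:,::-1].copy()
    cv2.imwrite(f"pics/{tag}.png",im);pickle.dump((s,c),open(f"pics/{tag}.pkl","wb"))
    return s,c,im
def load(tag):
    import pickle
    return (*pickle.load(open(f"pics/{tag}.pkl","rb")),cv2.imread(f"pics/{tag}.png"))
E
python3 - <<'E'
from h import *
s,c,im=snap("w1"); print(s["time_s"],s["position"],s["tcp_rot"].round(4))
snap("t1","top")
cv2.imwrite("pics/w1z.png",cv2.resize(im[30:270],(800,375),interpolation=cv2.INTER_CUBIC))
E
```

```text
2.15 [0.51949218 0.04879133 0.39935773] [[ 1.e+00 -9.e-04 -8.e-04]
 [-9.e-04 -1.e+00 -5.e-04]
 [-8.e-04  5.e-04 -1.e+00]]
```

View pics/w1z.png

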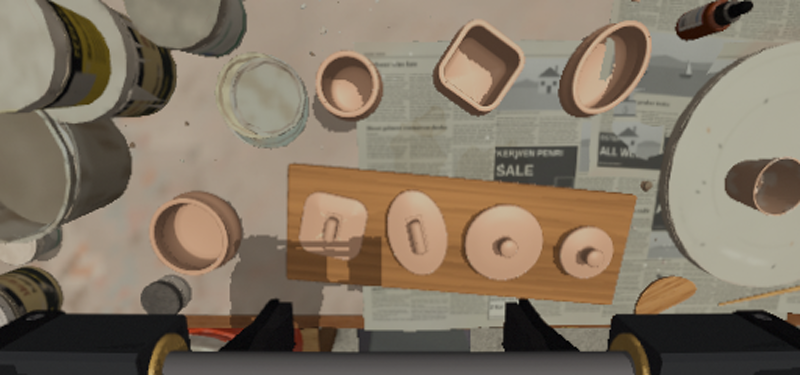

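The wrist view shows all four jars and four lids clearly; the lids' grips are tilted slightly from vertical in the picture. I'll go closer for precise views, first over the lids.

Request:
play_rows(fingers=[0,0,0,0,0,0,0,0], linear=[[-10,10,20],[-27,28,54],[-45,46,89],[-60,62,119],[-70,73,139],[-75,79,150],[-75,79,150],[-75,79,150]], rot=[[0,0,0],[0,0,0],[0,0,0],[0,0,0],[0,0,0],[0,0,0],[0,0,0],[0,0,0]])

```text
time_s: 3.05
position: [0.4453, -0.0302, 0.2501]
tcp_rot: [[1.0, -0.002, 0.001], [-0.002, -1.0, -0.0], [0.001, 0.0, -1.0]]
force: [0.2, -0.3, 0.3]
opening: 0.998
```

```bash
python3 - <<'E'
from h import *
s,c,im=snap("wl"); print(s["time_s"],s["position"])
cv2.imwrite("pics/wlz.png",cv2.resize(im,(800,600),interpolation=cv2.INTER_CUBIC))
E
```

```text
3.05 [ 0.44529178 -0.03020952  0.25010963]
```

Request:
play_rows(fingers=[0,0,0,0,0,0,0,0,0], linear=[[20,1,0],[55,3,0],[95,5,0],[135,7,0],[165,9,0],[190,10,0],[200,10,0],[200,10,0],[200,10,0]], rot=[[0,0,0],[0,0,0],[0,0,0],[0,0,0],[0,0,0],[0,0,0],[0,0,0],[0,0,0],[0,0,0]])

```text
time_s: 4.0
position: [0.6439, -0.0391, 0.2497]
tcp_rot: [[1.0, 0.0, -0.001], [0.0, -1.0, 0.0], [-0.001, -0.0, -1.0]]
force: [-0.6, -1.1, 0.9]
opening: 1.0
```

```bash
python3 - <<'E'
from h import *
s,c,im=snap("wj"); print(s["time_s"],s["position"])
cv2.imwrite("pics/wjz.png",cv2.resize(im,(800,600),interpolation=cv2.INTER_CUBIC))
E
```

```text
4.0 [ 0.64386954 -0.03911725  0.24965158]
```

View pics/wlz.png

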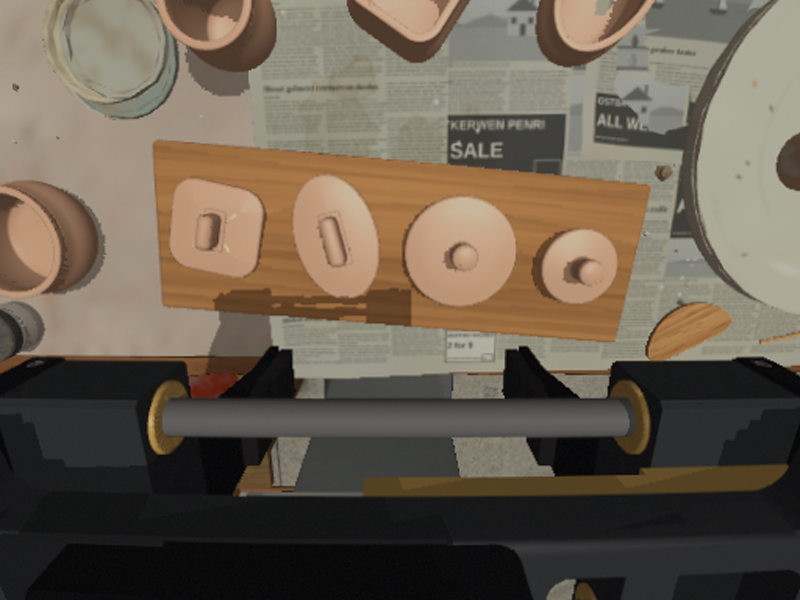

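View pics/wjz.png

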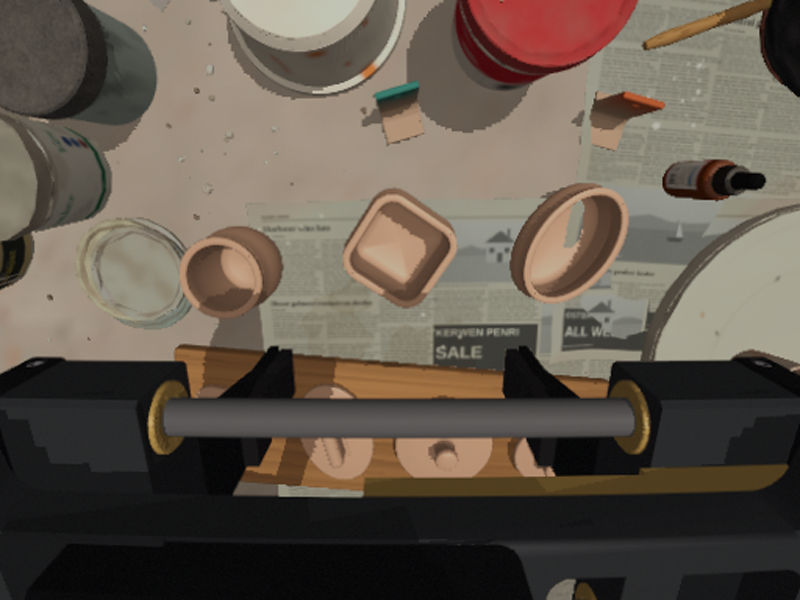

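The wrist views at 0.25 m show the lids (in the 800-px view) at about (217,228), (335,237), (460,250) and (578,268). The jars are at (230,272), (402,248) and (570,243). Now for the masks.

```bash
python3 - <<'E'
from h import *
s,c,im=load("wl")
hsv=cv2.cvtColor(im,cv2.COLOR_BGR2HSV)
for p in ((150,140),(125,120),(190,160),(230,145),(300,140),(310,180),(180,170)): print(p,im[p[1],p[0]],hsv[p[1],p[0]])
s,c,im=load("wj")
hsv=cv2.cvtColor(im,cv2.COLOR_BGR2HSV)
for x in range(110,190,3): print(x,im[172,x],hsv[172,x])
E
```

```text
(150, 140) [125 155 194] [ 13  91 194]
(125, 120) [126 157 195] [ 13  90 195]
(190, 160) [ 92 123 162] [ 13 110 162]
(230, 145) [144 173 201] [ 15  72 201]
(300, 140) [148 177 201] [ 16  67 201]
(310, 180) [123 153 191] [ 13  91 191]
(180, 170) [ 65 109 156] [ 15 149 156]
110 [132 149 152] [ 26  34 152]
113 [123 139 145] [ 22  39 145]
116 [116 145 184] [ 13  94 184]
119 [ 84 108 142] [ 12 104 142]
122 [49 62 84] [ 11 106  84]
125 [50 64 86] [ 12 107  86]
128 [53 69 93] [ 12 110  93]
131 [56 72 97] [ 12 108  97]
134 [ 60  77 102] [ 12 105 102]
137 [ 63  80 108] [ 11 106 108]
140 [ 66  84 112] [ 12 105 112]
143 [106 133 170] [ 13  96 170]
146 [123 151 189] [ 13  89 189]
149 [134 163 194] [ 15  79 194]
152 [133 161 194] [ 14  80 194]
155 [130 158 194] [ 13  84 194]
158 [125 153 191] [ 13  88 191]
161 [105 132 169] [ 13  97 169]
164 [119 148 186] [ 13  92 186]
167 [ 58  75 100] [ 12 107 100]
170 [ 63  82 109] [ 12 108 109]
173 [ 69  89 118] [ 12 106 118]
176 [ 66  84 112] [ 12 105 112]
179 [55 71 95] [ 12 107  95]
182 [125 141 144] [ 25  34 144]
185 [123 140 143] [ 26  36 143]
188 [125 142 145] [ 26  35 145]
```

```bash
python3 - <<'E'
from h import *
s,c,im=load("wl")
hsv=cv2.cvtColor(im,cv2.COLOR_BGR2HSV)
m=((hsv[...,1]<128)&(hsv[...,1]>50)&(hsv[...,0]<19)).astype(np.uint8)
m[:95]=0;m[215:]=0;m[:,:104]=0;m[:,402:]=0
m=cv2.morphologyEx(m,cv2.MORPH_OPEN,np.ones((3,3)))
vis=im.copy()
cs,_=cv2.findContours(m,cv2.RETR_EXTERNAL,cv2.CHAIN_APPROX_NONE)
cs=sorted([q for q in cs if cv2.contourArea(q)>900],key=lambda q:q[:,0,0].mean())
for q,n in zip(cs,("sq","ov","lg","sm")):
    cv2.drawContours(vis,[q],-1,(0,255,0),1)
    for z in (.028,.032,.036):
        P=plane(c,q[:,0],z)[:,:2]; Pm=(P*1e4).astype(np.float32)
        r=cv2.minAreaRect(Pm); A=cv2.contourArea(Pm)/1e8
        M=cv2.moments(Pm); cen=np.array([M['m10'],M['m01']])/M['m00']/1e4
        e=cv2.fitEllipse(Pm)
        print(n,z,cen.round(4),"rect",np.array(r[0])/1e4,np.array(r[1])/10,round(r[2],1),"ell",(np.array(e[1])/10).round(1),(np.array(e[0])/1e4).round(4),round(e[2],1),"eqd",round(2e3*np.sqrt(A/np.pi),1))
cv2.imwrite("pics/wlm.png",cv2.resize(vis[90:220,90:412],None,fx=2.4,fy=2.4,interpolation=cv2.INTER_NEAREST))
E
```

```text
sq 0.028 [0.4784 0.1342] rect [0.47834663 0.13424639] [82.33731689 81.44541016] 76.8 ell [89.  89.9] [0.4784 0.1342] 7.2 eqd 88.5
sq 0.032 [0.4789 0.1325] rect [0.47880015 0.1325448 ] [81.48169556 80.59907227] 76.8 ell [88.1 88.9] [0.4789 0.1325] 7.2 eqd 87.5
sq 0.036 [0.4793 0.1308] rect [0.47925371 0.1308432 ] [80.62608643 79.75274048] 76.8 ell [87.1 88. ] [0.4793 0.1308] 7.2 eqd 86.6
ov 0.028 [0.469  0.0265] rect [0.46902856 0.02676365] [ 77.04043579 109.33979492] 89.7 ell [ 74.5 112.6] [0.469  0.0265] 103.0 eqd 91.6
ov 0.032 [0.4695 0.0259] rect [0.46957896 0.02617897] [ 76.23987427 108.20354004] 89.7 ell [ 73.8 111.4] [0.4695 0.0259] 103.0 eqd 90.7
ov 0.036 [0.4701 0.0253] rect [0.4701293  0.02559428] [ 75.43930664 107.06732178] 89.7 ell [ 73.  110.3] [0.4701 0.0253] 103.0 eqd 89.7
lg 0.028 [ 0.4561 -0.0856] rect [ 0.45640967 -0.08595029] [ 99.85174561 100.74058228] 0.1 ell [100.  100.8] [ 0.4561 -0.0855] 148.0 eqd 100.4
lg 0.032 [ 0.4568 -0.085 ] rect [ 0.45709116 -0.08536371] [98.81415405 99.69369507] 0.1 ell [99.  99.7] [ 0.4568 -0.085 ] 148.0 eqd 99.4
lg 0.036 [ 0.4575 -0.0844] rect [ 0.45777271 -0.08477713] [97.77651978 98.64685059] 0.1 ell [97.9 98.7] [ 0.4574 -0.0844] 148.0 eqd 98.3
sm 0.028 [ 0.4432 -0.1952] rect [ 0.44296211 -0.19545171] [71.27182007 70.01891479] 5.1 ell [70.1 71.4] [ 0.4431 -0.1952] 142.3 eqd 70.7
sm 0.032 [ 0.444  -0.1935] rect [ 0.44378335 -0.19372725] [70.53123779 69.29130859] 5.1 ell [69.4 70.6] [ 0.444  -0.1935] 142.3 eqd 70.0
sm 0.036 [ 0.4448 -0.1918] rect [ 0.44460454 -0.1920028 ] [69.79055176 68.56376953] 5.1 ell [68.6 69.9] [ 0.4448 -0.1918] 142.3 eqd 69.2
```

View pics/wlm.png

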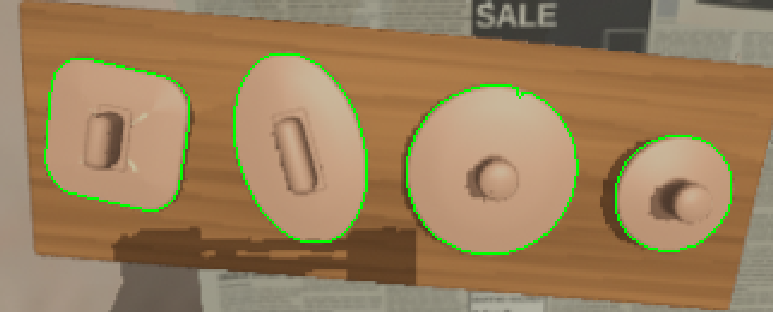

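```bash
python3 - <<'E'
from h import *
s,c,im=load("wj")
a=im[115:205,110:190];b=im[115:205,210:300];d=im[110:200,320:410]
z=lambda q:cv2.resize(q,(390,390*q.shape[0]//q.shape[1]),interpolation=cv2.INTER_NEAREST)
f=lambda q:cv2.resize(q,(266,300),interpolation=cv2.INTER_NEAREST)
cv2.imwrite("pics/wjj.png",np.hstack([f(a),f(b),f(d)]))
hsv=cv2.cvtColor(im,cv2.COLOR_BGR2HSV)
g=((hsv[...,0]<19)&(hsv[...,1]>60)).astype(np.uint8)*255
V=hsv[...,2]
cv2.imwrite("pics/wjmask.png",np.hstack([cv2.cvtColor(f(g[y0:y1,x0:x1]),cv2.COLOR_GRAY2BGR) for y0,y1,x0,x1 in ((115,205,110,190),(115,205,210,300),(110,200,320,410))]))
E
```

```text
(no output)
```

View pics/wjj.png

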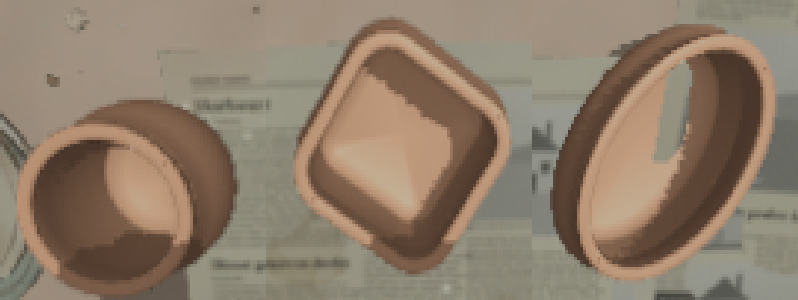

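```bash
cat >> h.py <<'E'
def rim(c,im,ctr,z,kind,rmax=60,vt=124,vis=None,n=180):
    hsv=cv2.cvtColor(im,cv2.COLOR_BGR2HSV)
    M=((hsv[...,0]<20)&(hsv[...,1]>60)&(hsv[...,2]>vt)).astype(np.float32)
    M=cv2.morphologyEx(M,cv2.MORPH_OPEN,np.ones((2,2)))
    cs,_=cv2.findContours(M.astype(np.uint8),cv2.RETR_EXTERNAL,cv2.CHAIN_APPROX_NONE)
    q=[k for k in cs if cv2.pointPolygonTest(k,tuple(map(float,ctr)),False)>=0]
    q=max(q,key=cv2.contourArea)
    if vis is not None: cv2.drawContours(vis,[q],-1,(0,255,0),1)
    P=(plane(c,cv2.convexHull(q)[:,0] if kind!="raw" else q[:,0],z)[:,:2]*1e4).astype(np.float32)
    Q=(plane(c,q[:,0],z)[:,:2]*1e4).astype(np.float32)
    r=cv2.minAreaRect(P);e=cv2.fitEllipse(Q);Mo=cv2.moments(P)
    return dict(cen=(np.array([Mo['m10'],Mo['m01']])/Mo['m00']/1e4).round(4),rc=(np.array(r[0])/1e4).round(4),rs=(np.array(r[1])/10).round(1),ra=round(r[2],1),ec=(np.array(e[0])/1e4).round(4),es=(np.array(e[1])/10).round(1),ea=round(e[2],1))
E
python3 - <<'E'
from h import *
s,c,im=load("wj")
for vt in (124,135,):
  vis=im.copy()
  for n,p,z in (("sm",(142,174),.082),("sq",(257,162),.072),("ov",(365,155),.056)):
    try: print(vt,n,rim(c,im,p,z,"e",vt=vt,vis=vis))
    except Exception as e: print(n,e)
  f=lambda q:cv2.resize(q,(266,300),interpolation=cv2.INTER_NEAREST)
  cv2.imwrite(f"pics/wjj{vt}.png",np.hstack([f(vis[y0:y1,x0:x1]) for y0,y1,x0,x1 in ((115,205,110,190),(115,205,210,300),(110,200,320,410))]))
E
```

```text
sm max() iterable argument is empty
124 sq {'cen': array([ 0.6646, -0.0406]), 'rc': array([ 0.6622, -0.0414]), 'rs': array([77. , 81.8]), 'ra': 56.4, 'ec': array([ 0.6654, -0.0392]), 'es': array([75.3, 81.5]), 'ea': 4.2}
124 ov {'cen': array([ 0.6644, -0.1884]), 'rc': array([ 0.6625, -0.1883]), 'rs': array([ 70.8, 108.3]), 'ra': 57.6, 'ec': array([ 0.6641, -0.1886]), 'es': array([ 71.5, 108.6]), 'ea': 59.4}
sm max() iterable argument is empty
135 sq {'cen': array([ 0.6631, -0.0401]), 'rc': array([ 0.6606, -0.0405]), 'rs': array([77. , 77.4]), 'ra': 56.9, 'ec': array([ 0.6643, -0.0391]), 'es': array([72.1, 82.4]), 'ea': 175.7}
135 ov {'cen': array([ 0.6627, -0.1886]), 'rc': array([ 0.6624, -0.1883]), 'rs': array([ 70.3, 108.1]), 'ra': 54.3, 'ec': array([ 0.6628, -0.1887]), 'es': array([ 70. , 107.1]), 'ea': 55.8}
```

View pics/wjj124.png

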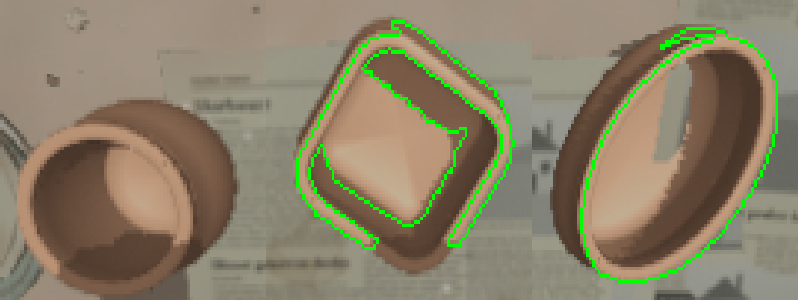

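```bash
cat >> h.py <<'E'
def rim2(c,im,ctr,rad,z,vt=135,vis=None,smax=None):
    hsv=cv2.cvtColor(im,cv2.COLOR_BGR2HSV)
    M=((hsv[...,0]<20)&(hsv[...,1]>60)&(hsv[...,2]>vt)).astype(np.uint8)
    d=np.zeros_like(M);cv2.circle(d,tuple(map(int,ctr)),int(rad),1,-1);M&=d
    M=cv2.morphologyEx(M,cv2.MORPH_OPEN,np.ones((2,2),np.uint8))
    n,L,st,_=cv2.connectedComponentsWithStats(M)
    k=[i for i in range(1,n) if st[i,4]>15]
    M=np.isin(L,k).astype(np.uint8)
    pts=cv2.findNonZero(M);h=cv2.convexHull(pts)
    # boundary pixels close to hull
    cs,_=cv2.findContours(M,cv2.RETR_EXTERNAL,cv2.CHAIN_APPROX_NONE)
    b=np.concatenate(cs)[:,0]
    b=np.array([p for p in b if cv2.pointPolygonTest(h,tuple(map(float,p)),True)<1.3])
    if vis is not None:
        for p in b: vis[p[1],p[0]]=(0,255,0)
    P=(plane(c,b,z)[:,:2]*1e4).astype(np.float32)
    r=cv2.minAreaRect(P);e=cv2.fitEllipse(P)
    return dict(rc=(np.array(r[0])/1e4).round(4),rs=(np.array(r[1])/10).round(1),ra=round(r[2],1),ec=(np.array(e[0])/1e4).round(4),es=(np.array(e[1])/10).round(1),ea=round(e[2],1))
E
python3 - <<'E'
from h import *
s,c,im=load("wj")
for vt in (128,140,150):
  vis=im.copy()
  for n,p,z,r in (("sm",(142,174),.082,31),("sq",(256,158),.072,42),("ov",(368,155),.056,42)):
    print(vt,n,rim2(c,im,p,r,z,vt=vt,vis=vis))
  f=lambda q:cv2.resize(q,(266,300),interpolation=cv2.INTER_NEAREST)
  cv2.imwrite(f"pics/wjj{vt}.png",np.hstack([f(vis[y0:y1,x0:x1]) for y0,y1,x0,x1 in ((115,205,110,190),(115,205,210,300),(110,200,320,410))]))
s,c,im=load("w1")
vis=im.copy()
print(rim2(c,im,(124,180),30,.062,vt=140,vis=vis))
cv2.imwrite("pics/w1lg.png",cv2.resize(vis[140:220,80:170],None,fx=6,fy=6,interpolation=cv2.INTER_NEAREST))
E
```

```text
128 sm {'rc': array([0.6498, 0.1002]), 'rs': array([52.5, 74.9]), 'ra': 14.1, 'ec': array([0.6471, 0.0999]), 'es': array([58.9, 76.7]), 'ea': 32.7}
128 sq {'rc': array([ 0.6622, -0.0414]), 'rs': array([77. , 81.8]), 'ra': 56.4, 'ec': array([ 0.6638, -0.0406]), 'es': array([81.4, 87.8]), 'ea': 31.4}
128 ov {'rc': array([ 0.6639, -0.1892]), 'rs': array([ 70.5, 104.6]), 'ra': 54.3, 'ec': array([ 0.664 , -0.1889]), 'es': array([ 70.8, 107.6]), 'ea': 58.1}
140 sm {'rc': array([0.6488, 0.1041]), 'rs': array([52.1, 66.2]), 'ra': 13.7, 'ec': array([0.6424, 0.1026]), 'es': array([63.8, 65.7]), 'ea': 32.4}
140 sq {'rc': array([ 0.6606, -0.0404]), 'rs': array([76.8, 77.3]), 'ra': 56.6, 'ec': array([ 0.6627, -0.04  ]), 'es': array([80.3, 86. ]), 'ea': 11.2}
140 ov {'rc': array([ 0.6638, -0.1893]), 'rs': array([ 70.3, 104.6]), 'ra': 54.3, 'ec': array([ 0.6631, -0.1888]), 'es': array([ 69.9, 106.1]), 'ea': 55.9}
150 sm {'rc': array([0.649 , 0.1045]), 'rs': array([51.7, 65.8]), 'ra': 14.7, 'ec': array([0.642 , 0.1027]), 'es': array([64.3, 65.2]), 'ea': 46.9}
150 sq {'rc': array([ 0.6605, -0.0405]), 'rs': array([76.5, 76.9]), 'ra': 56.8, 'ec': array([ 0.6629, -0.0401]), 'es': array([79.4, 85.7]), 'ea': 8.4}
150 ov {'rc': array([ 0.6638, -0.1894]), 'rs': array([ 70.1, 104.6]), 'ra': 54.3, 'ec': array([ 0.6631, -0.1889]), 'es': array([ 69.6, 105.9]), 'ea': 56.4}
{'rc': array([0.4691, 0.3029]), 'rs': array([ 96.9, 103.5]), 'ra': 89.9, 'ec': array([0.4715, 0.3011]), 'es': array([ 93.3, 108.2]), 'ea': 47.5}
```

View pics/wjj140.png

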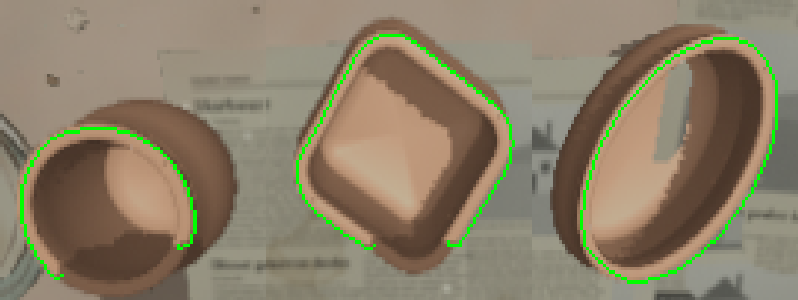

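View pics/w1lg.png

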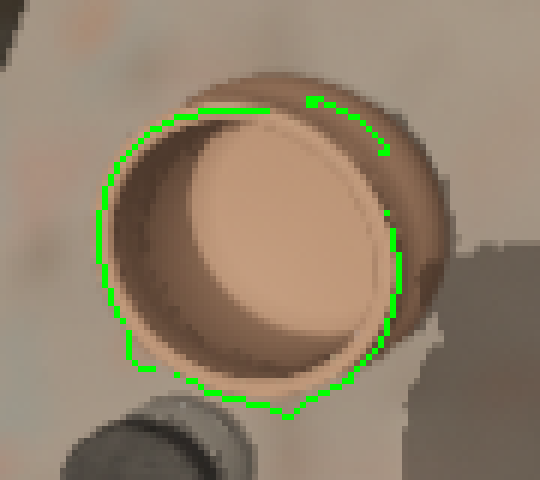

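Measured rims match the given sizes (small about 65, square about 77, oval 70 x 106 mm):

| Jar | x (m) | y (m) | Axis angle (deg) |
|---|---|---|---|
| Small round | 0.642 | 0.103 | – |
| Square | 0.6605 | -0.0405 | 57 |
| Oval | 0.663 | -0.189 | -34 |

Next I hover over the small lid for a close view.

Request:
play_rows(fingers=[0,0,0,0,0,0,0,0,0,0,0], linear=[[-12,9,5],[-40,30,17],[-72,55,31],[-104,80,45],[-136,105,59],[-164,126,71],[-186,143,80],[-197,152,84],[-200,154,85],[-200,154,85],[-200,154,85]], rot=[[0,0,0],[0,0,0],[0,0,0],[0,0,0],[0,0,0],[0,0,0],[0,0,0],[0,0,0],[0,0,0],[0,0,0],[0,0,0]])

```text
time_s: 5.15
position: [0.446, -0.1933, 0.1652]
tcp_rot: [[1.0, 0.0, 0.002], [0.0, -1.0, -0.001], [0.002, 0.001, -1.0]]
force: [0.2, -0.5, -0.7]
opening: 1.001
```

```bash
cat >> h.py <<'E'
def lid(c,im,near,vis=None,zs=(.033,)):
    hsv=cv2.cvtColor(im,cv2.COLOR_BGR2HSV)
    m=((hsv[...,1]<128)&(hsv[...,1]>50)&(hsv[...,0]<19)&(hsv[...,2]>60)).astype(np.uint8)
    m=cv2.morphologyEx(m,cv2.MORPH_OPEN,np.ones((3,3),np.uint8))
    cs,_=cv2.findContours(m,cv2.RETR_EXTERNAL,cv2.CHAIN_APPROX_NONE)
    q=min([k for k in cs if cv2.contourArea(k)>900],key=lambda k:-cv2.pointPolygonTest(k,tuple(map(float,near)),True))
    if vis is not None: cv2.drawContours(vis,[q],-1,(0,255,0),1)
    for z in zs:
        P=(plane(c,q[:,0],z)[:,:2]*1e4).astype(np.float32)
        r=cv2.minAreaRect(P);e=cv2.fitEllipse(P);M=cv2.moments(P)
        print("lid z",z,"cen",(np.array([M['m10'],M['m01']])/M['m00']/1e4).round(4),"rect",(np.array(r[0])/1e4).round(4),(np.array(r[1])/10).round(1),round(r[2],1),"ell",(np.array(e[0])/1e4).round(4),(np.array(e[1])/10).round(1),round(e[2],1))
E
python3 - <<'E'
from h import *
s,c,im=snap("wsm"); print(s["time_s"],s["position"])
vis=im.copy()
p=proj(c,[[.444,-.193,.034]])[0];print(p)
lid(c,im,p,vis)
cv2.imwrite("pics/wsmz.png",cv2.resize(vis[90:260,150:360],None,fx=3.5,fy=3.5,interpolation=cv2.INTER_NEAREST))
E
```

```text
5.15 [ 0.44602355 -0.19326695  0.1651533 ]
[255.02950135 186.98876791]
lid z 0.033 cen [ 0.4442 -0.193 ] rect [ 0.4443 -0.193 ] [70.1 69.2] 0.0 ell [ 0.4442 -0.193 ] [69.  69.8] 84.7
```

View pics/wsmz.png

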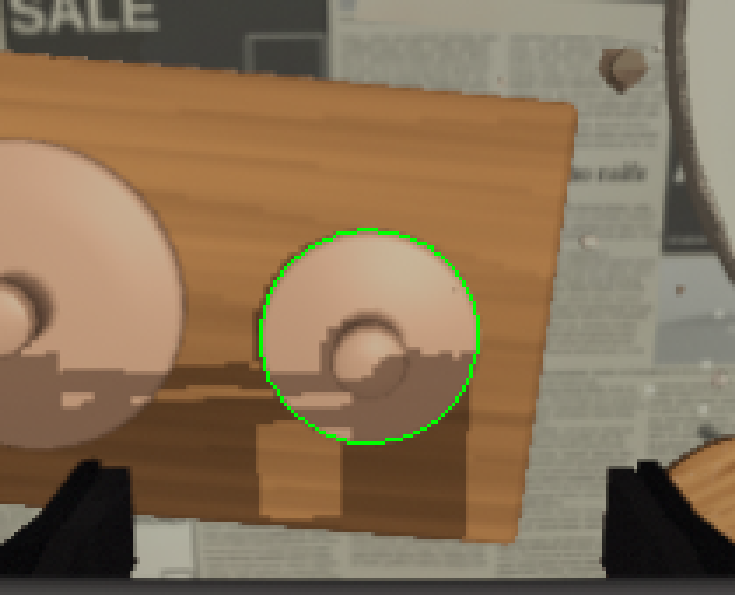

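```bash
python3 - <<'E'
from h import *
cmd=dict(w1=(.51983,.04959,.4),wl=(.44483,-.02941,.25),wj=(.64483,-.03941,.25),wsm=(.44483,-.19341,.165))
for t,p in cmd.items():
    s,c,im=load(t)
    W=np.linalg.inv(c["camera_from_world"])
    print(t,((W[:3,3]-p)*1000).round(2),((W[:3,3]-s["position"])*1000).round(2),"meas-cmd",((s["position"]-p)*1000).round(2), W[:3,2].round(4),s["tcp_rot"][:,2].round(4))
E
```

```text
w1 [7.6690e+01 4.0000e-02 1.6204e+02] [ 77.02   0.84 162.69] meas-cmd [-0.34 -0.8  -0.64] [-2.814e-01 -9.000e-04 -9.596e-01] [-8.e-04 -5.e-04 -1.e+00]
wl [ 7.7160e+01 -9.0000e-02  1.6293e+02] [ 76.7    0.71 162.82] meas-cmd [ 0.46 -0.8   0.11] [-2.795e-01 -2.000e-04 -9.601e-01] [ 1.1e-03 -2.0e-04 -1.0e+00]
wj [ 76.13   1.12 162.33] [ 77.09   0.83 162.68] meas-cmd [-0.96  0.29 -0.35] [-2.818e-01 -5.000e-04 -9.595e-01] [-1.3e-03  2.0e-04 -1.0e+00]
wsm [ 77.79   1.12 163.06] [ 76.6    0.97 162.91] meas-cmd [1.19 0.14 0.15] [-0.2788 -0.0015 -0.9603] [ 1.7e-03 -8.0e-04 -1.0e+00]
```

```bash
cat >> h.py <<'E'
from scipy.spatial.transform import Rotation as Ro
CMD=dict(w1=(.51983,.04959,.4,0),wl=(.44483,-.02941,.25,0),wj=(.64483,-.03941,.25,0),wsm=(.44483,-.19341,.165,0))
def Tc(x,y,z,yaw):
    a=np.radians(yaw);T=np.eye(4)
    T[:3,:3]=[[np.cos(a),np.sin(a),0],[np.sin(a),-np.cos(a),0],[0,0,-1]];T[:3,3]=x,y,z;return T
def X():
    import glob,os
    Xs=[]
    for f in glob.glob("pics/w*.pkl"):
        s,c,_=load(os.path.basename(f)[:-4]);Xs.append(np.linalg.inv(T_tcp(s))@np.linalg.inv(c["camera_from_world"]))
    m=np.eye(4);m[:3,:3]=Ro.from_matrix([x[:3,:3] for x in Xs]).mean().as_matrix();m[:3,3]=np.mean([x[:3,3] for x in Xs],0);return m
def loadc(tag,cmd=None):
    s,c,im=load(tag);c=dict(c);c["camera_from_world"]=np.linalg.inv(Tc(*(cmd or CMD[tag]))@X());return s,c,im
E
python3 - <<'E'
from h import *
print(X().round(4))
s,c,im=loadc("wl")
for n,p in (("sq",(.479,.132)),("ov",(.47,.026)),("lg",(.457,-.085)),("sm",(.444,-.193))):
    print(n);lid(c,im,proj(c,[[*p,.033]])[0])
s,c,im=loadc("wsm");lid(c,im,proj(c,[[.444,-.193,.033]])[0])
s,c,im=loadc("wj")
for n,p,z,r in (("sm",(142,174),.082,31),("sq",(256,158),.072,42),("ov",(368,155),.056,42)): print(n,rim2(c,im,p,r,z,vt=145))
s,c,im=loadc("w1")
for n,p,z,r in (("sm",(.642,.103),.082,24),("sq",(.66,-.041),.072,29),("ov",(.663,-.189),.056,35)): print(n,rim2(c,im,proj(c,[[*p,z]])[0],r,z,vt=145))
s,c,im=load("t1","top") if 0 else load("t1")
for n,p in (("sq",(.479,.132)),("ov",(.47,.026)),("lg",(.457,-.085)),("sm",(.444,-.193))):
    print(n);lid(c,im,proj(c,[[*p,.033]])[0])
E
```

```text
[[ 2.000e-04 -9.598e-01 -2.805e-01  7.690e-02]
 [ 1.000e+00  0.000e+00  6.000e-04 -8.000e-04]
 [-6.000e-04 -2.805e-01  9.598e-01 -1.628e-01]
 [ 0.000e+00  0.000e+00  0.000e+00  1.000e+00]]
sq
lid z 0.033 cen [0.478  0.1329] rect [0.4779 0.133 ] [81.2 80.4] 76.9 ell [0.478  0.1329] [87.8 88.7] 8.6
ov
lid z 0.033 cen [0.4689 0.0266] rect [0.4689 0.0269] [ 76.  107.9] 89.8 ell [0.4689 0.0266] [ 73.6 111.1] 103.1
lg
lid z 0.033 cen [ 0.4564 -0.084 ] rect [ 0.4567 -0.0843] [98.5 99.4] 0.2 ell [ 0.4564 -0.0839] [98.7 99.4] 147.2
sm
lid z 0.033 cen [ 0.4439 -0.1922] rect [ 0.4437 -0.1924] [70.3 69.1] 5.2 ell [ 0.4439 -0.1922] [69.2 70.4] 141.8
lid z 0.033 cen [ 0.4428 -0.193 ] rect [ 0.4429 -0.193 ] [69.2 70.1] 90.0 ell [ 0.4428 -0.193 ] [69.  69.8] 84.4
sm {'rc': array([0.6501, 0.104 ]), 'rs': array([51.9, 66.3]), 'ra': 14.4, 'ec': array([0.6433, 0.1024]), 'es': array([64.4, 65.4]), 'ea': 35.0}
sq {'rc': array([ 0.6616, -0.0408]), 'rs': array([76.7, 77.1]), 'ra': 56.5, 'ec': array([ 0.6638, -0.0404]), 'es': array([80., 86.]), 'ea': 10.9}
ov {'rc': array([ 0.6649, -0.1899]), 'rs': array([ 70.2, 104.7]), 'ra': 54.3, 'ec': array([ 0.6642, -0.1894]), 'es': array([ 69.8, 106.1]), 'ea': 56.1}
sm {'rc': array([0.6421, 0.1026]), 'rs': array([66.2, 65.4]), 'ra': 89.8, 'ec': array([0.6422, 0.103 ]), 'es': array([65.5, 66. ]), 'ea': 170.6}
sq {'rc': array([ 0.6613, -0.0403]), 'rs': array([76.6, 76.9]), 'ra': 56.4, 'ec': array([ 0.6603, -0.04  ]), 'es': array([82.6, 84.6]), 'ea': 23.0}
ov {'rc': array([ 0.6635, -0.1884]), 'rs': array([ 70. , 107.8]), 'ra': 54.4, 'ec': array([ 0.6634, -0.1884]), 'es': array([ 69.5, 107.2]), 'ea': 56.5}
sqTraceback (most recent call last):
  File "<stdin>", line 13, in <module>
  File "h.py", line 66, in lid
    q=min([k for k in cs if cv2.contourArea(k)>900],key=lambda k:-cv2.pointPolygonTest(k,tuple(map(float,near)),True))
ValueError: min() iterable argument is empty
```

Request:
play_rows(fingers=[100,100,100], linear=[[0,0,0],[0,0,0],[0,0,0]], rot=[[0,0,0],[0,0,0],[0,0,0]])

```text
time_s: 5.5
position: [0.4452, -0.1932, 0.1646]
tcp_rot: [[1.0, 0.001, 0.0], [0.001, -1.0, -0.0], [0.0, 0.0, -1.0]]
force: [0.0, 0.5, -0.0]
opening: 0.807
```

```bash
python3 - <<'E'
from h import *
from rig import bot
print(bot.read_state()["position"])
s,c,im=load("w1")
for n,p,z,r in (("sm",(.642,.103),.082,24),("sq",(.66,-.041),.072,29),("ov",(.663,-.189),.056,35)): print(n,rim2(c,im,proj(c,[[*p,z]])[0],r,z,vt=145))
s,c,im=snap("wsm2"); print(s["position"]); lid(c,im,proj(c,[[.444,-.193,.033]])[0])
s,c,im=snap("wsm3"); print(s["position"]); lid(c,im,proj(c,[[.444,-.193,.033]])[0])
E
```

```text
[ 0.44521335 -0.19315331  0.16459197]
sm {'rc': array([0.6415, 0.1015]), 'rs': array([66.1, 65.3]), 'ra': 89.7, 'ec': array([0.6415, 0.1018]), 'es': array([65.4, 65.9]), 'ea': 171.1}
sq {'rc': array([ 0.6605, -0.0413]), 'rs': array([76.5, 76.8]), 'ra': 56.4, 'ec': array([ 0.6596, -0.041 ]), 'es': array([82.6, 84.4]), 'ea': 22.5}
ov {'rc': array([ 0.6626, -0.1893]), 'rs': array([ 69.9, 107.6]), 'ra': 54.3, 'ec': array([ 0.6624, -0.1893]), 'es': array([ 69.5, 107. ]), 'ea': 56.5}
[ 0.44521335 -0.19315331  0.16459197]
lid z 0.033 cen [ 0.4442 -0.1931] rect [ 0.4441 -0.193 ] [69.3 70.2] 74.7 ell [ 0.4442 -0.1931] [69.2 69.6] 70.6
[ 0.44512769 -0.19323035  0.16455926]
lid z 0.033 cen [ 0.4442 -0.193 ] rect [ 0.4442 -0.1931] [70.1 69.4] 45.4 ell [ 0.4442 -0.193 ] [69.2 69.6] 67.5
```

The settled readings agree with each other; the small lid's centre is at (0.4442, -0.1930). Descending and gripping.

Request:
play_rows(fingers=[110,110,110,110,110,110,110,255,255,255,255,255,255,255], linear=[[-1,0,25],[-1,0,60],[-1,0,90],[-1,0,110],[-1,0,120],[-1,0,123.5],[-1,0,123.5],[-1,0,123.5],[-1,0,123.5],[-1,0,123.5],[-1,0,123.5],[-1,0,123.5],[-1,0,123.5],[-1,0,123.5]], rot=[[0,0,0],[0,0,0],[0,0,0],[0,0,0],[0,0,0],[0,0,0],[0,0,0],[0,0,0],[0,0,0],[0,0,0],[0,0,0],[0,0,0],[0,0,0],[0,0,0]])

```text
time_s: 7.0
position: [0.4441, -0.1937, 0.0414]
tcp_rot: [[1.0, -0.0, 0.001], [-0.0, -1.0, -0.0], [0.001, 0.0, -1.0]]
force: [-0.8, -0.2, 5.5]
opening: 0.241
```

Request:
play_rows(fingers=[255,255,255,255,255,255,255], linear=[[0,0,-5],[0,0,-25],[0,0,-60],[0,0,-95],[0,0,-118],[0,0,-124],[0,0,-124]], rot=[[0,0,0],[0,0,0],[0,0,0],[0,0,0],[0,0,0],[0,0,0],[0,0,0]])

```text
time_s: 7.7
position: [0.4441, -0.1935, 0.1656]
tcp_rot: [[1.0, -0.0, 0.001], [-0.0, -1.0, -0.001], [0.001, 0.001, -1.0]]
force: [0.5, -0.3, -0.4]
opening: 0.239
```

```bash
python3 - <<'E'
from h import *
s,c,im=snap("wh"); print(s["time_s"],s["position"],s["force"],s["opening"])
# plate expected z: tcp-22+15
vis=im.copy()
a=np.linspace(0,6.283,60);
for z in (-.012,-.004):
  for p in proj(c,[s["position"]+[.035*np.cos(t),.035*np.sin(t),z] for t in a]): cv2.circle(vis,tuple(int(round(v)) for v in p),0,(0,0,255),-1)
cv2.imwrite("pics/whz.png",cv2.resize(vis[120:320,150:360],None,fx=3,fy=3,interpolation=cv2.INTER_NEAREST))
E
```

```text
7.7 [ 0.44405112 -0.19354129  0.16555574] [ 0.52773892 -0.29742147 -0.42896315] 0.2389447878044083
```

View pics/whz.png

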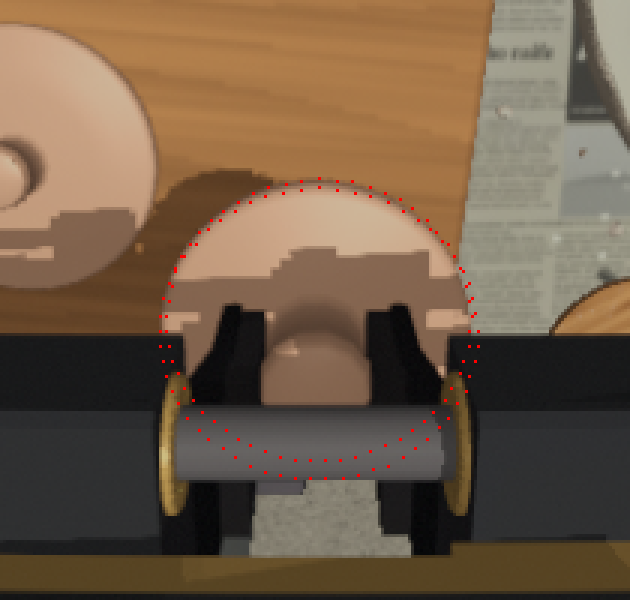

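Request:
play_rows(fingers=[255,255,255,255,255,255,255,255,255,255,255,255,255], linear=[[3,-8,-10],[13,-30,-20],[28,-65,-24],[45,-105,-24],[62,-145,-24],[80,-185,-24],[97,-225,-24],[112,-258,-24],[122,-280,-24],[127,-292,-24],[128,-295,-24],[128,-295,-24],[128,-295,-24]], rot=[[0,0,0],[0,0,0],[0,0,0],[0,0,0],[0,0,0],[0,0,0],[0,0,0],[0,0,0],[0,0,0],[0,0,0],[0,0,0],[0,0,0],[0,0,0]])

```text
time_s: 9.05
position: [0.5712, 0.1004, 0.1887]
tcp_rot: [[1.0, -0.001, -0.001], [-0.001, -1.0, -0.0], [-0.001, 0.0, -1.0]]
force: [-0.5, 0.6, -0.8]
opening: 0.246
```

```bash
python3 - <<'E'
from h import *
s,c,im=snap("wpsm"); print(s["time_s"],s["position"])
vis=im.copy()
p=proj(c,[[.642,.102,.082]])[0];print(p)
for vt in (125,140,155): print(rim2(c,im,p,36,.082,vt=vt,vis=vis))
cv2.imwrite("pics/wpsmz.png",cv2.resize(vis[40:240,150:360],None,fx=3,fy=3,interpolation=cv2.INTER_NEAREST))
E
```

```text
9.05 [0.57124405 0.10044108 0.1887276 ]
[253.72257716 119.35938583]
{'rc': array([0.6409, 0.1027]), 'rs': array([65.1, 63.8]), 'ra': 89.9, 'ec': array([0.641 , 0.1028]), 'es': array([64.1, 65.4]), 'ea': 12.4}
{'rc': array([0.6409, 0.1027]), 'rs': array([65.1, 63.8]), 'ra': 89.9, 'ec': array([0.6411, 0.1027]), 'es': array([63.9, 65.3]), 'ea': 2.8}
{'rc': array([0.6409, 0.1027]), 'rs': array([65. , 63.8]), 'ra': 89.9, 'ec': array([0.6412, 0.1026]), 'es': array([63.8, 65.1]), 'ea': 176.9}
```

View pics/wpsmz.png

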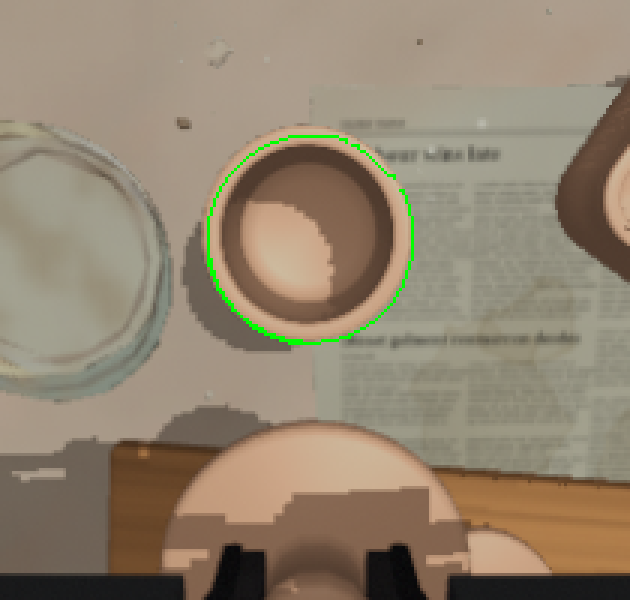

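```bash
cat >> h.py <<'E'
def mouth(c,im,ctr,rad,z,vt=120,vis=None):
    """inner edge of the rim: dark region inside ring (fill hole contour), hull boundary"""
    hsv=cv2.cvtColor(im,cv2.COLOR_BGR2HSV)
    M=(hsv[...,2]<vt).astype(np.uint8)
    d=np.zeros_like(M);cv2.circle(d,tuple(map(int,ctr)),int(rad),1,-1);M&=d
    M=cv2.morphologyEx(M,cv2.MORPH_OPEN,np.ones((2,2),np.uint8))
    cs,_=cv2.findContours(M,cv2.RETR_EXTERNAL,cv2.CHAIN_APPROX_NONE)
    q=max(cs,key=cv2.contourArea);h=cv2.convexHull(q)
    b=np.array([p for p in q[:,0] if cv2.pointPolygonTest(h,tuple(map(float,p)),True)<1.3])
    if vis is not None:
        for p in b: vis[p[1],p[0]]=(255,0,0)
    P=(plane(c,b,z)[:,:2]*1e4).astype(np.float32)
    r=cv2.minAreaRect(P);e=cv2.fitEllipse(P)
    return dict(rc=(np.array(r[0])/1e4).round(4),rs=(np.array(r[1])/10).round(1),ra=round(r[2],1),ec=(np.array(e[0])/1e4).round(4),es=(np.array(e[1])/10).round(1),ea=round(e[2],1))
E
python3 - <<'E'
from h import *
s,c,im=load("wpsm")
vis=im.copy()
print(rim2(c,im,(252,117),42,.082,vt=140,vis=vis))
print(mouth(c,im,(252,117),31,.082,vt=140,vis=vis))
cv2.imwrite("pics/wpsmz2.png",cv2.resize(vis[70:170,200:300],None,fx=4,fy=4,interpolation=cv2.INTER_NEAREST))
E
```

```text
{'rc': array([0.6418, 0.1031]), 'rs': array([65.9, 65.6]), 'ra': 89.9, 'ec': array([0.6419, 0.103 ]), 'es': array([65.4, 66.2]), 'ea': 139.1}
{'rc': array([0.6421, 0.1027]), 'rs': array([53.5, 54.5]), 'ra': 89.9, 'ec': array([0.6422, 0.1027]), 'es': array([53.7, 54. ]), 'ea': 103.4}
```

View pics/wpsmz2.png

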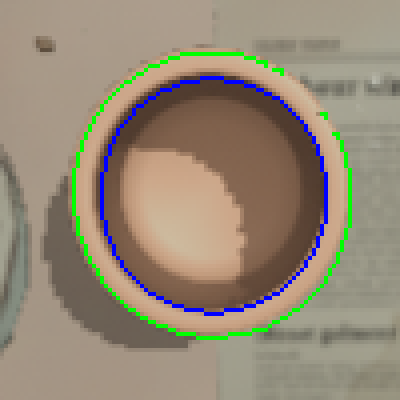

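Request:
play_rows(fingers=[255,255,255,255,255,255,255,255], linear=[[10,0,0],[30,-0.8,5],[50,-0.8,20],[65,-0.8,40],[70,-0.8,55],[70,-0.8,65],[70,-0.8,70],[70,-0.8,70]], rot=[[0,0,0],[0,0,0],[0,0,0],[0,0,0],[0,0,0],[0,0,0],[0,0,0],[0,0,0]])

```text
time_s: 9.9
position: [0.6407, 0.1022, 0.1183]
tcp_rot: [[1.0, -0.0, -0.002], [-0.0, -1.0, 0.0], [-0.002, -0.0, -1.0]]
force: [0.0, -0.4, -0.7]
opening: 0.243
```

Request:
play_rows(fingers=[255,255,255,255], linear=[[0,0,0],[0,0,0],[0,0,0],[0,0,0]], rot=[[0,0,0],[0,0,0],[0,0,0],[0,0,0]])

```text
time_s: 10.3
position: [0.6422, 0.1023, 0.1197]
tcp_rot: [[1.0, -0.0, 0.001], [-0.0, -1.0, -0.0], [0.001, 0.0, -1.0]]
force: [-0.6, -0.6, 0.2]
opening: 0.24
```

Request:
play_rows(fingers=[255,255,255,255,255,255,255,255,255,255], linear=[[0,0,5],[0,0,10],[0,0,14],[0,0,17],[0,0,19],[0,0,21],[0,0,22.5],[0,0,23.5],[0,0,24],[0,0,24]], rot=[[0,0,0],[0,0,0],[0,0,0],[0,0,0],[0,0,0],[0,0,0],[0,0,0],[0,0,0],[0,0,0],[0,0,0]])

```text
time_s: 11.3
position: [0.6421, 0.1023, 0.0955]
tcp_rot: [[1.0, -0.0, 0.0], [-0.0, -1.0, -0.0], [0.0, 0.0, -1.0]]
force: [-1.2, -0.5, 2.4]
opening: 0.24
```

Request:
play_rows(fingers=[255,255,255,255], linear=[[0,0,0.4],[0,0,0.8],[0,0,1],[0,0,1]], rot=[[0,0,0],[0,0,0],[0,0,0],[0,0,0]])

```text
time_s: 11.7
position: [0.6423, 0.1023, 0.0955]
tcp_rot: [[1.0, -0.0, 0.001], [-0.0, -1.0, -0.0], [0.001, 0.0, -1.0]]
force: [-1.8, -0.2, 7.5]
opening: 0.244
```

Contact at the seated height, 7.5 N. Releasing and lifting.

Request:
play_rows(fingers=[150,120,110,110,110,110,110,110,110,110], linear=[[0,0,0],[0,0,0],[0,0,0],[0,0,0],[0,0,-8],[0,0,-30],[-20,0,-60],[-50,0,-80],[-70,0,-90],[-75,0,-95]], rot=[[0,0,0],[0,0,0],[0,0,0],[0,0,0],[0,0,0],[0,0,0],[0,0,0],[0,0,0],[0,0,0],[0,0,0]])

```text
time_s: 12.7
position: [0.5652, 0.1025, 0.1907]
tcp_rot: [[1.0, 0.0, 0.0], [0.0, -1.0, 0.0], [0.0, -0.0, -1.0]]
force: [-0.2, 0.3, 0.4]
opening: 0.566
```

```bash
python3 - <<'E'
from h import *
s,c,im=snap("wc1"); print(s["time_s"],s["position"])
cv2.imwrite("pics/wc1z.png",cv2.resize(im[40:290,100:412],None,fx=2.4,fy=2.4,interpolation=cv2.INTER_CUBIC))
vis=im.copy()
p=proj(c,[[.642,.102,.098]])[0];lid(c,im,p,vis,zs=(.097,))
E
```

```text
12.7 [0.56519483 0.10254417 0.19066632]
lid z 0.097 cen [0.6371 0.1076] rect [0.6337 0.1152] [67.7 96.7] 35.0 ell [0.6346 0.1084] [64.2 95.8] 58.5
```

View pics/wc1z.png

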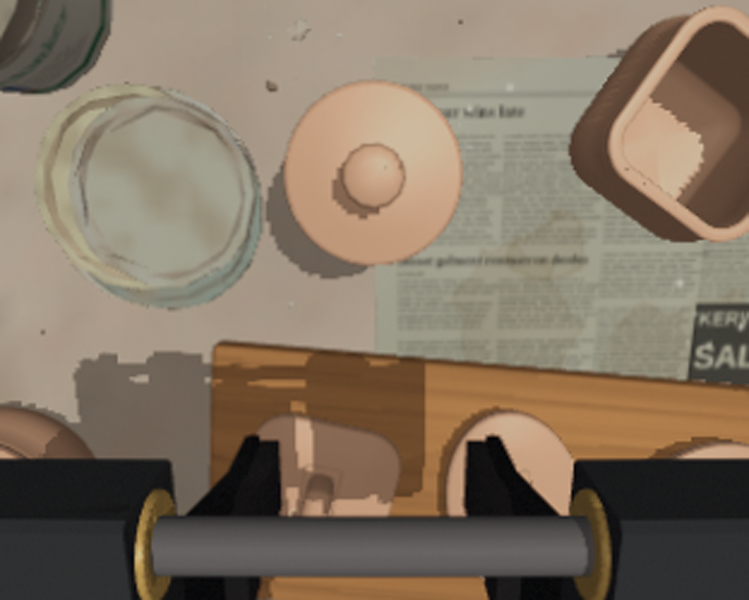

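The small lid sits flat and centred on its jar. Next is the square lid: hover at yaw -13°.

Request:
play_rows(fingers=[60,60,60,60,60,60,60,60], linear=[[-20,-6,5],[-45,-15,13],[-70,-24,20],[-83,-29,25],[-87,-30,26],[-87,-30,26],[-87,-30,26],[-87,-30,26]], rot=[[0,0,3],[0,0,7],[0,0,11],[0,0,13],[0,0,13.2],[0,0,13.2],[0,0,13.2],[0,0,13.2]])

```text
time_s: 13.55
position: [0.4817, 0.132, 0.1633]
tcp_rot: [[0.973, -0.229, 0.002], [-0.229, -0.973, 0.0], [0.002, -0.0, -1.0]]
force: [0.4, -0.5, -0.3]
opening: 0.769
```

```bash
python3 - <<'E'
from h import *
s,c,im=snap("wsq"); print(s["time_s"],s["position"],s["tcp_rot"].round(3)[0])
vis=im.copy()
p=proj(c,[[.479,.132,.034]])[0];print(p)
lid(c,im,p,vis)
cv2.imwrite("pics/wsqz.png",cv2.resize(vis[90:260,150:360],None,fx=3.5,fy=3.5,interpolation=cv2.INTER_NEAREST))
E
```

```text
13.55 [0.48170627 0.13200079 0.16331569] [ 0.973 -0.229  0.002]
[255.99273256 187.85231203]
lid z 0.033 cen [0.4789 0.1321] rect [0.4789 0.132 ] [80.4 79. ] 76.8 ell [0.479  0.1321] [87.8 88. ] 1.4
```

View pics/wsqz.png

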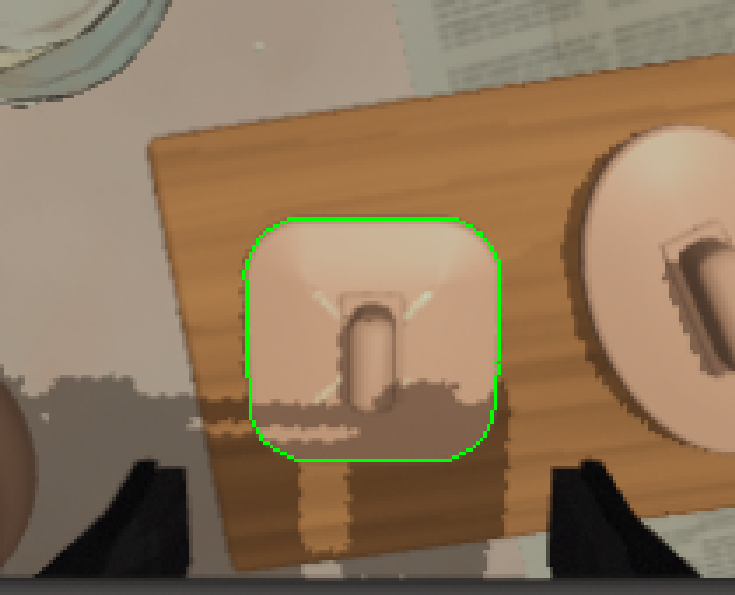

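Request:
play_rows(fingers=[110,110,110,110,110,110,110,255,255,255,255,255,255,255], linear=[[-1.2,0.5,25],[-1.2,0.5,60],[-1.2,0.5,90],[-1.2,0.5,110],[-1.2,0.5,119],[-1.2,0.5,122.5],[-1.2,0.5,122.5],[-1.2,0.5,122.5],[-1.2,0.5,122.5],[-1.2,0.5,122.5],[-1.2,0.5,122.5],[-1.2,0.5,122.5],[-1.2,0.5,122.5],[-1.2,0.5,122.5]], rot=[[0,0,0],[0,0,0],[0,0,0],[0,0,0],[0,0,0],[0,0,0],[0,0,0],[0,0,0],[0,0,0],[0,0,0],[0,0,0],[0,0,0],[0,0,0],[0,0,0]])

```text
time_s: 15.0
position: [0.4788, 0.1321, 0.0408]
tcp_rot: [[0.974, -0.229, 0.0], [-0.229, -0.974, -0.0], [0.0, -0.0, -1.0]]
force: [-0.0, -0.2, 2.1]
opening: 0.159
```

Request:
play_rows(fingers=[255,255,255,255,255,255,255,255,255,255,255,255,255,255], linear=[[0,0,-6],[0,0,-30],[0,0,-65],[0,0,-100],[15,10,-125],[40,27,-140],[70,48,-149],[98,68,-149],[122,84,-149],[140,96,-149],[147,101,-149],[148,102,-149],[148,102,-149],[148,102,-149]], rot=[[0,0,0],[0,0,0],[0,0,0],[0,0,0],[0,0,3],[0,0,7],[0,0,11],[0,0,15],[0,0,18],[0,0,20.2],[0,0,20.2],[0,0,20.2],[0,0,20.2],[0,0,20.2]])

```text
time_s: 16.4
position: [0.5982, 0.0001, 0.1894]
tcp_rot: [[0.835, -0.55, -0.002], [-0.55, -0.835, 0.001], [-0.002, 0.0, -1.0]]
force: [-0.2, 1.1, -1.4]
opening: 0.162
```

```bash
python3 - <<'E'
from h import *
s,c,im=snap("wpsq"); print(s["time_s"],s["position"],s["tcp_rot"].round(4)[0])
vis=im.copy()
p=proj(c,[[.6605,-.041,.072]])[0];print(p)
print(rim2(c,im,p,58,.072,vt=140,vis=vis))
print(mouth(c,im,p,44,.072,vt=130,vis=vis))
cv2.imwrite("pics/wpsqz.png",cv2.resize(vis[40:240,150:360],None,fx=3,fy=3,interpolation=cv2.INTER_NEAREST))
E
```

```text
16.4 [5.98213121e-01 6.82732593e-05 1.89373861e-01] [ 0.8354 -0.5497 -0.0016]
[255.33986068 114.62337811]
{'rc': array([ 0.6608, -0.0393]), 'rs': array([76.8, 76.3]), 'ra': 56.6, 'ec': array([ 0.6607, -0.0394]), 'es': array([84.3, 84.8]), 'ea': 58.9}
{'rc': array([ 0.6605, -0.0396]), 'rs': array([64.6, 63.9]), 'ra': 56.7, 'ec': array([ 0.6606, -0.0396]), 'es': array([72. , 72.3]), 'ea': 75.1}
```

View pics/wpsqz.png

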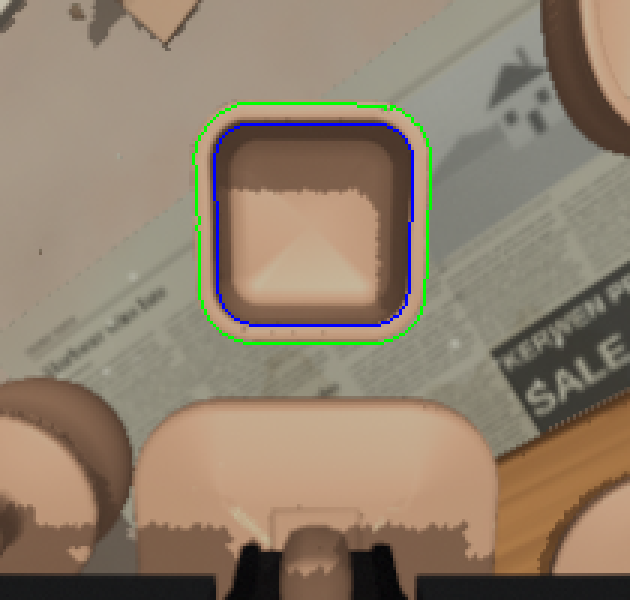

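Square jar's mouth is at (0.6604, -0.0399), sides at -33.4°, measuring 64 x 64 as given. The lid in hand is parallel to it. Moving over.

Request:
play_rows(fingers=[255,255,255,255,255,255,255,255,255,255,255,255], linear=[[10,0,0],[30,-0.8,5],[50,-0.8,20],[65,-0.8,40],[72.2,-0.8,58],[72.2,-0.8,72],[72.2,-0.8,80],[72.2,-0.8,80],[72.2,-0.8,80],[72.2,-0.8,80],[72.2,-0.8,80],[72.2,-0.8,80]], rot=[[0,0,0],[0,0,0],[0,0,0],[0,0,0],[0,0,0],[0,0,0],[0,0,0],[0,0,0],[0,0,0],[0,0,0],[0,0,0],[0,0,0]])

```text
time_s: 17.65
position: [0.6605, -0.0401, 0.1104]
tcp_rot: [[0.835, -0.551, 0.001], [-0.551, -0.835, -0.0], [0.001, -0.0, -1.0]]
force: [-0.2, -0.2, -0.3]
opening: 0.159
```

Request:
play_rows(fingers=[255,255,255,255,255,255,255,255,255,255,255], linear=[[0,0,5],[0,0,10],[0,0,14],[0,0,17],[0,0,19],[0,0,21],[0,0,23],[0,0,24.5],[0,0,25.3],[0,0,25.5],[0,0,25.5]], rot=[[0,0,0],[0,0,0],[0,0,0],[0,0,0],[0,0,0],[0,0,0],[0,0,0],[0,0,0],[0,0,0],[0,0,0],[0,0,0]])

```text
time_s: 18.75
position: [0.6603, -0.0402, 0.0848]
tcp_rot: [[0.835, -0.551, 0.001], [-0.551, -0.835, -0.0], [0.001, -0.0, -1.0]]
force: [-1.8, 0.9, 5.0]
opening: 0.16
```

Seated at the expected height. Releasing, then to the oval lid.

Request:
play_rows(fingers=[170,130,110,110,110,110,80,60,60,60,60,60,60,60,60,60,60], linear=[[0,0,0],[0,0,0],[0,0,0],[0,0,0],[0,0,-8],[0,0,-35],[0,0,-70],[-20,5,-95],[-50,13,-95],[-85,22,-95],[-120,31,-95],[-150,39,-90],[-175,45,-84],[-190,49,-80],[-195.5,50,-79],[-195.5,50,-79],[-195.5,50,-79]], rot=[[0,0,0],[0,0,0],[0,0,0],[0,0,0],[0,0,0],[0,0,0],[0,0,0],[0,0,-4],[0,0,-10],[0,0,-17],[0,0,-24],[0,0,-31],[0,0,-38],[0,0,-44],[0,0,-46.4],[0,0,-46.4],[0,0,-46.4]])

```text
time_s: 20.45
position: [0.4703, 0.0256, 0.1637]
tcp_rot: [[0.975, 0.224, 0.002], [0.224, -0.975, -0.0], [0.002, 0.001, -1.0]]
force: [-0.3, -0.6, 0.2]
opening: 0.763
```

```bash
python3 - <<'E'
from h import *
s,c,im=snap("wov"); print(s["time_s"],s["position"],s["tcp_rot"].round(4)[0])
vis=im.copy()
p=proj(c,[[.4697,.0258,.034]])[0];print(p)
lid(c,im,p,vis)
cv2.imwrite("pics/wovz.png",cv2.resize(vis[90:260,150:360],None,fx=3.5,fy=3.5,interpolation=cv2.INTER_NEAREST))
E
```

```text
20.45 [0.47034855 0.02562692 0.16365936] [0.9746 0.2237 0.0019]
[255.02043676 186.21404699]
lid z 0.033 cen [0.4698 0.0258] rect [0.4698 0.0258] [110.6  73.5] 12.9 ell [0.4698 0.0258] [ 73.5 111.7] 103.1
```

View pics/wovz.png

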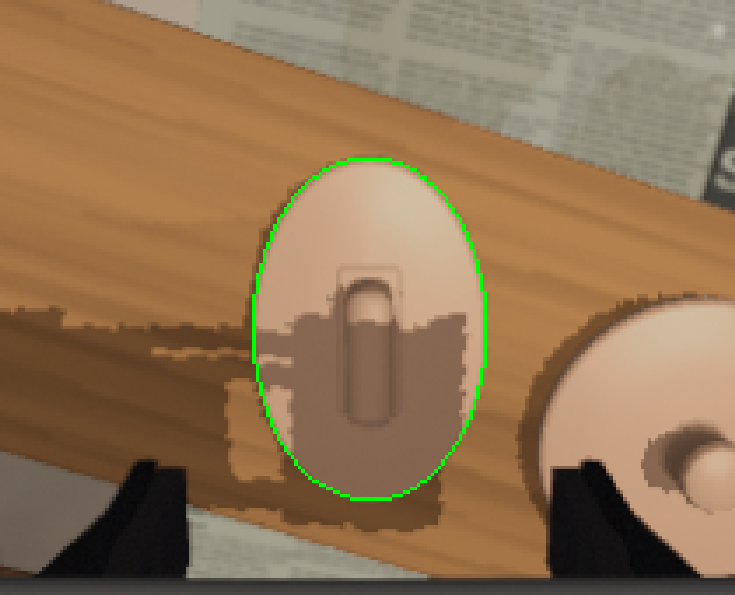

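Request:
play_rows(fingers=[110,110,110,110,110,110,110,255,255,255,255,255,255,255], linear=[[0,0.3,25],[0,0.3,60],[0,0.3,90],[0,0.3,110],[0,0.3,119],[0,0.3,122.8],[0,0.3,122.8],[0,0.3,122.8],[0,0.3,122.8],[0,0.3,122.8],[0,0.3,122.8],[0,0.3,122.8],[0,0.3,122.8],[0,0.3,122.8]], rot=[[0,0,0],[0,0,0],[0,0,0],[0,0,0],[0,0,0],[0,0,0],[0,0,0],[0,0,0],[0,0,0],[0,0,0],[0,0,0],[0,0,0],[0,0,0],[0,0,0]])

```text
time_s: 21.9
position: [0.4696, 0.0255, 0.0404]
tcp_rot: [[0.974, 0.225, 0.0], [0.225, -0.974, -0.0], [0.0, 0.0, -1.0]]
force: [-0.0, -0.3, 2.5]
opening: 0.16
```

Request:
play_rows(fingers=[255,255,255,255,255,255,255,255,255,255,255,255,255,255,255], linear=[[0,0,-6],[0,0,-30],[0,0,-65],[0,0,-100],[6,15,-130],[15,40,-145],[27,72,-149],[38,105,-149],[48,132,-149],[56,152,-149],[60,164,-149],[61.6,168.3,-149],[61.6,168.3,-149],[61.6,168.3,-149],[61.6,168.3,-149]], rot=[[0,0,0],[0,0,0],[0,0,0],[0,0,0],[0,0,4],[0,0,11],[0,0,18],[0,0,25],[0,0,32],[0,0,39],[0,0,44],[0,0,47],[0,0,47],[0,0,47],[0,0,47]])

```text
time_s: 23.4
position: [0.5667, -0.124, 0.1892]
tcp_rot: [[0.83, -0.558, -0.001], [-0.558, -0.83, 0.0], [-0.001, 0.0, -1.0]]
force: [1.1, 0.2, -1.2]
opening: 0.155
```

```bash
python3 - <<'E'
from h import *
s,c,im=snap("wpov"); print(s["time_s"],s["position"],s["tcp_rot"].round(4)[0])
vis=im.copy()
p=proj(c,[[.6628,-.189,.056]])[0];print(p)
for vt in (130,145): print(rim2(c,im,p,62,.056,vt=vt,vis=vis))
print(mouth(c,im,p,44,.056,vt=130,vis=vis))
cv2.imwrite("pics/wpovz.png",cv2.resize(vis[0:240,150:360],None,fx=2.5,fy=2.5,interpolation=cv2.INTER_NEAREST))
E
```

```text
23.4 [ 0.56671548 -0.12400958  0.18917008] [ 0.8295 -0.5585 -0.0009]
[255.54826901  72.02064891]
{'rc': array([ 0.6622, -0.1875]), 'rs': array([ 69.5, 107.5]), 'ra': 54.3, 'ec': array([ 0.6626, -0.1873]), 'es': array([ 69.8, 107.8]), 'ea': 55.8}
{'rc': array([ 0.6623, -0.1875]), 'rs': array([ 69.4, 107.4]), 'ra': 54.3, 'ec': array([ 0.6628, -0.1875]), 'es': array([ 69.5, 107.4]), 'ea': 56.0}
{'rc': array([ 0.6646, -0.1893]), 'rs': array([57.6, 73.8]), 'ra': 54.6, 'ec': array([ 0.6619, -0.1871]), 'es': array([58.8, 87. ]), 'ea': 55.7}
```

View pics/wpovz.png

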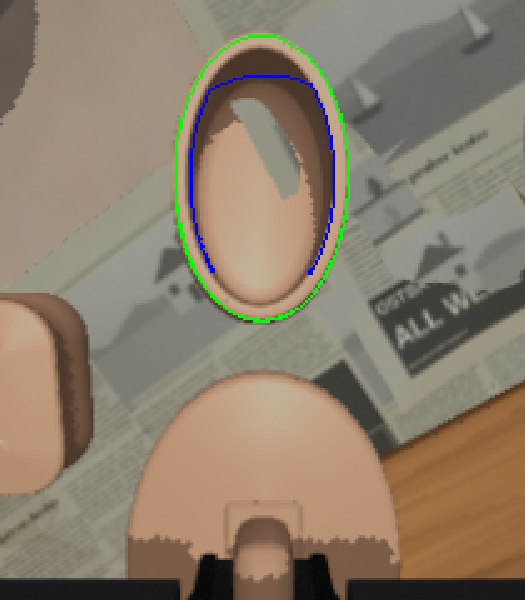

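```bash
python3 - <<'E'
from h import *
for k in range(3):
    s,c,im=snap(f"wpov{k+2}"); print(s["time_s"],s["position"],s["tcp_rot"].round(4)[0])
    p=proj(c,[[.6628,-.189,.056]])[0]
    print(rim2(c,im,p,62,.056,vt=140))
E
```

```text
23.45 [ 0.5668413  -0.12401639  0.189249  ] [ 8.295e-01 -5.585e-01 -6.000e-04]
{'rc': array([ 0.6623, -0.1875]), 'rs': array([ 69.5, 107.5]), 'ra': 54.3, 'ec': array([ 0.6627, -0.1874]), 'es': array([ 69.6, 107.6]), 'ea': 56.0}
23.5 [ 0.56698063 -0.12408614  0.18932148] [ 8.294e-01 -5.586e-01 -3.000e-04]
{'rc': array([ 0.6624, -0.1876]), 'rs': array([ 69.5, 107.5]), 'ra': 54.3, 'ec': array([ 0.6627, -0.1873]), 'es': array([ 69.7, 107.4]), 'ea': 55.9}
23.55 [ 0.5670701  -0.12415553  0.1893108 ] [ 8.294e-01 -5.587e-01 -3.000e-04]
{'rc': array([ 0.6623, -0.1875]), 'rs': array([ 69.6, 106.8]), 'ra': 54.3, 'ec': array([ 0.6627, -0.1873]), 'es': array([ 69.7, 107.4]), 'ea': 55.9}
```

Request:
play_rows(fingers=[255,255,255,255,255,255,255,255,255,255,255,255,255], linear=[[10,0,0],[35,-0.5,0],[65,-0.5,10],[92,-0.5,28],[108,-0.5,50],[113.8,-0.5,70],[113.8,-0.5,85],[113.8,-0.5,93],[113.8,-0.5,96],[113.8,-0.5,96],[113.8,-0.5,96],[113.8,-0.5,96],[113.8,-0.5,96]], rot=[[0,0,0],[0,0,0],[0,0,0],[0,0,0],[0,0,0],[0,0,0],[0,0,0],[0,0,0],[0,0,0],[0,0,0],[0,0,0],[0,0,0],[0,0,0]])

```text
time_s: 24.9
position: [0.6624, -0.188, 0.0943]
tcp_rot: [[0.829, -0.559, 0.001], [-0.559, -0.829, -0.001], [0.002, -0.0, -1.0]]
force: [-0.0, -0.2, -1.1]
opening: 0.16
```

Request:
play_rows(fingers=[255,255,255,255,255,255,255,255,255,255,255], linear=[[0,0,5],[0,0,10],[0,0,14],[0,0,17],[0,0,19],[0,0,21],[0,0,23],[0,0,24.5],[0,0,25.5],[0,0,26],[0,0,26]], rot=[[0,0,0],[0,0,0],[0,0,0],[0,0,0],[0,0,0],[0,0,0],[0,0,0],[0,0,0],[0,0,0],[0,0,0],[0,0,0]])

```text
time_s: 26.0
position: [0.662, -0.188, 0.0685]
tcp_rot: [[0.829, -0.559, 0.0], [-0.559, -0.829, -0.0], [0.0, 0.0, -1.0]]
force: [-2.5, 0.2, 5.3]
opening: 0.161
```

Seated, z as expected. While still holding, I check the clearance around the large jar (steel pot and cans to its left).

```bash
python3 - <<'E'
from h import *
s,c,im=load("w1"); s2,c2,im2=load("t1")
cv2.imwrite("pics/potA.png",cv2.resize(im[60:250,0:180],None,fx=3,fy=3))
cv2.imwrite("pics/potB.png",cv2.resize(im2[160:305,0:160],None,fx=4,fy=4))
E
```

```text
(no output)
```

View pics/potA.png

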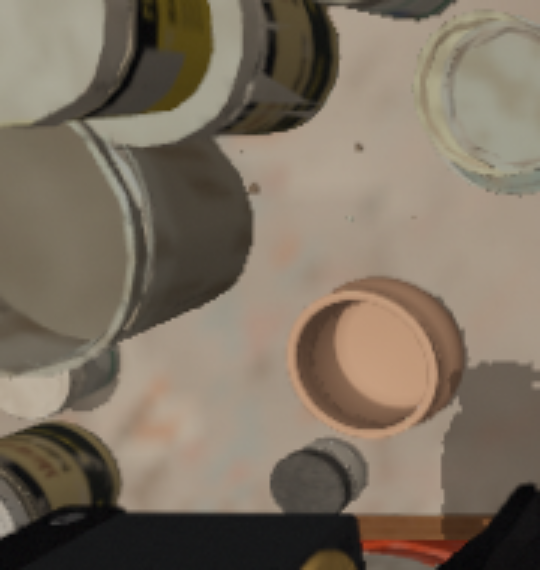

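View pics/potB.png

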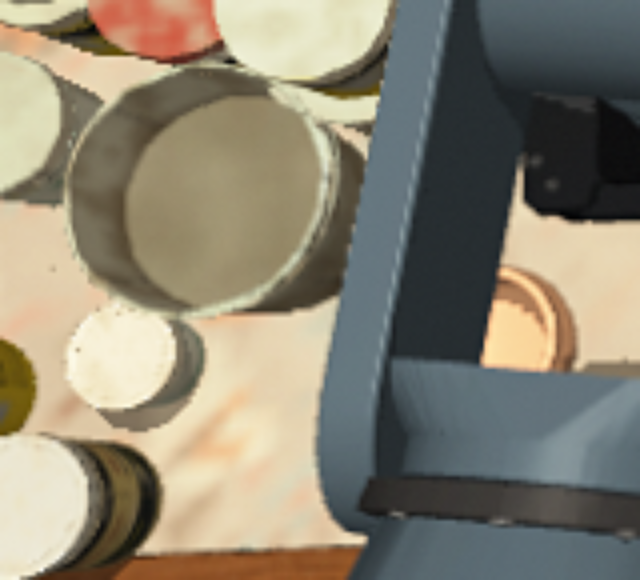

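```bash
python3 - <<'E'
from h import *
s,c,im=load("w1"); s2,c2,im2=load("t1")
for h in (0.05,.1,.13,.16): print(h,plane(c,[(47.7,135)],h)[0].round(3),plane(c2,[(84,207)],h)[0].round(3))
print("pot base right",plane(c,[(83,133)],0)[0].round(3))
print("black pot",plane(c,[(104,217)],.04)[0].round(3),plane(c2,[(99,282)],.04)[0].round(3),plane(c,[(104,217)],.06)[0].round(3),plane(c2,[(99,282)],.06)[0].round(3))
E
```

```text
0.05 [0.56  0.437 0.05 ] [0.575 0.409 0.05 ]
0.1 [0.563 0.4   0.1  ] [0.566 0.388 0.1  ]
0.13 [0.566 0.377 0.13 ] [0.561 0.376 0.13 ]
0.16 [0.568 0.354 0.16 ] [0.555 0.363 0.16 ]
pot base right [0.559 0.399 0.   ]
black pot [0.392 0.36  0.04 ] [0.376 0.363 0.04 ] [0.4   0.348 0.06 ] [0.376 0.355 0.06 ]
```

The pot's rim is about 0.13 m high near (0.563, 0.377), so I'll use yaw 45° for the large lid to keep the gripper's body away from it. Release the oval lid and go.

Request:
play_rows(fingers=[170,130,110,110,110,110,80,60,60,60,60,60,60,60,60,60,60,60,60,60], linear=[[0,0,0],[0,0,0],[0,0,0],[0,0,0],[0,0,-8],[0,0,-40],[0,0,-80],[-20,3,-105],[-50,6,-110],[-80,10,-110],[-110,14,-110],[-140,18,-110],[-170,22,-107],[-195,25,-102],[-212,27,-99],[-223,28.5,-97],[-227.5,29,-95.5],[-227.5,29,-95.5],[-227.5,29,-95.5],[-227.5,29,-95.5]], rot=[[0,0,0],[0,0,0],[0,0,0],[0,0,0],[0,0,0],[0,0,0],[0,0,-4],[0,0,-11],[0,0,-19],[0,0,-27],[0,0,-35],[0,0,-43],[0,0,-51],[0,0,-59],[0,0,-67],[0,0,-74],[0,0,-78],[0,0,-79],[0,0,-79],[0,0,-79]])

```text
time_s: 28.0
position: [0.458, -0.0851, 0.1631]
tcp_rot: [[0.708, 0.706, 0.001], [0.706, -0.708, -0.001], [0.001, 0.001, -1.0]]
force: [0.0, -0.2, 0.7]
opening: 0.763
```

```bash
python3 - <<'E'
from h import *
s,c,im=snap("wlg"); print(s["time_s"],s["position"],s["tcp_rot"].round(4)[0])
vis=im.copy()
p=proj(c,[[.457,-.085,.034]])[0];print(p)
lid(c,im,p,vis)
cv2.imwrite("pics/wlgz.png",cv2.resize(vis[90:290,130:380],None,fx=3,fy=3,interpolation=cv2.INTER_NEAREST))
E
```

```text
28.0 [ 0.45796956 -0.08510978  0.16313434] [0.7081 0.7061 0.0014]
[254.45575684 186.52555019]
lid z 0.033 cen [ 0.457 -0.085] rect [ 0.4569 -0.0852] [ 99.2 100.5] 44.9 ell [ 0.457 -0.085] [99.5 99.9] 146.5
```

View pics/wlgz.png

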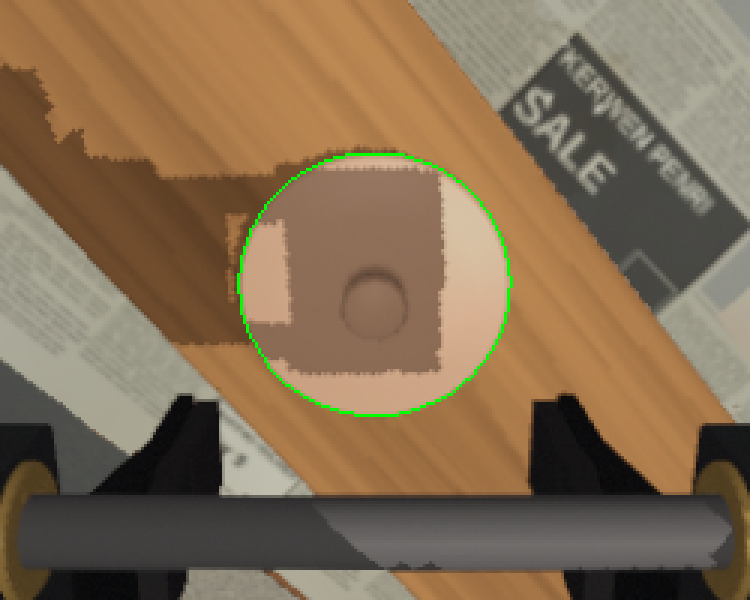

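Request:
play_rows(fingers=[110,110,110,110,110,110,110,255,255,255,255,255,255,255], linear=[[0,0.3,25],[0,0.3,60],[0,0.3,90],[0,0.3,110],[0,0.3,119],[0,0.3,122.6],[0,0.3,122.6],[0,0.3,122.6],[0,0.3,122.6],[0,0.3,122.6],[0,0.3,122.6],[0,0.3,122.6],[0,0.3,122.6],[0,0.3,122.6]], rot=[[0,0,0],[0,0,0],[0,0,0],[0,0,0],[0,0,0],[0,0,0],[0,0,0],[0,0,0],[0,0,0],[0,0,0],[0,0,0],[0,0,0],[0,0,0],[0,0,0]])

```text
time_s: 29.45
position: [0.4576, -0.085, 0.0406]
tcp_rot: [[0.707, 0.707, 0.001], [0.707, -0.707, -0.0], [0.0, 0.001, -1.0]]
force: [0.6, 0.3, 6.3]
opening: 0.241
```

Request:
play_rows(fingers=[255,255,255,255,255,255,255,255,255,255,255,255,255,255,255,255], linear=[[0,0,-6],[0,0,-30],[0,0,-65],[5,-7,-100],[17,-25,-130],[38,-57,-145],[62,-92,-149],[86,-128,-149],[110,-164,-149],[134,-199,-149],[154,-229,-149],[168,-250,-149],[176,-262,-149],[178,-264.6,-149],[178,-264.6,-149],[178,-264.6,-149]], rot=[[0,0,0],[0,0,0],[0,0,0],[0,0,0],[0,0,0],[0,0,0],[0,0,0],[0,0,0],[0,0,0],[0,0,0],[0,0,0],[0,0,0],[0,0,0],[0,0,0],[0,0,0],[0,0,0]])

```text
time_s: 31.05
position: [0.3962, 0.2274, 0.189]
tcp_rot: [[0.708, 0.706, -0.001], [0.706, -0.708, -0.0], [-0.001, -0.0, -1.0]]
force: [-0.4, 0.7, -1.7]
opening: 0.242
```

```bash
python3 - <<'E'
from h import *
s,c,im=snap("wplg"); print(s["time_s"],s["position"],s["tcp_rot"].round(4)[0])
vis=im.copy()
p=proj(c,[[.4705,.302,.062]])[0];print(p)
for vt in (130,145): print(rim2(c,im,p,62,.062,vt=vt,vis=vis))
print(mouth(c,im,p,44,.062,vt=130,vis=vis))
cv2.imwrite("pics/wplgz.png",cv2.resize(vis[0:240,130:380],None,fx=2.5,fy=2.5,interpolation=cv2.INTER_NEAREST))
E
```

```text
31.05 [0.39618464 0.22740018 0.18903637] [ 7.078e-01  7.064e-01 -5.000e-04]
[255.08458746  83.61806492]
{'rc': array([0.4712, 0.3043]), 'rs': array([97.1, 98.2]), 'ra': 25.6, 'ec': array([0.4686, 0.3042]), 'es': array([ 95.3, 105.7]), 'ea': 72.4}
{'rc': array([0.472 , 0.3032]), 'rs': array([96.8, 96. ]), 'ra': 27.8, 'ec': array([0.469, 0.304]), 'es': array([ 94.4, 105.4]), 'ea': 74.8}
{'rc': array([0.4776, 0.3035]), 'rs': array([67.3, 82.4]), 'ra': 12.0, 'ec': array([0.471 , 0.3017]), 'es': array([78.1, 84. ]), 'ea': 49.4}
```

View pics/wplgz.png

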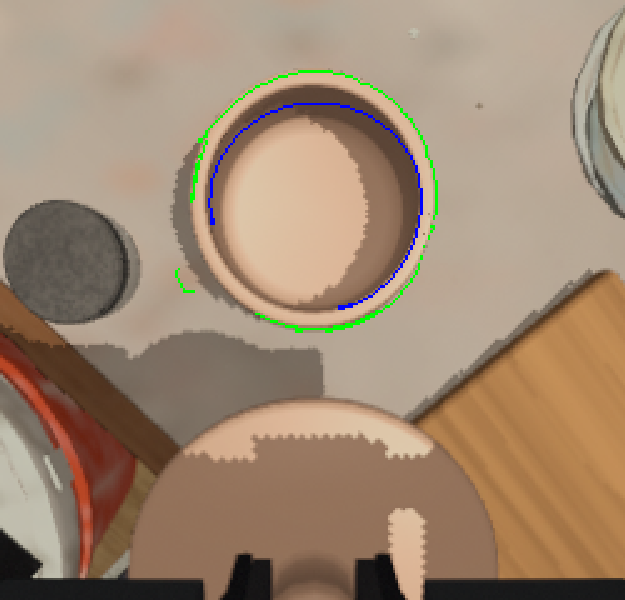

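```bash
python3 - <<'E'
from h import *
s,c,im=load("wplg")
hsv=cv2.cvtColor(im,cv2.COLOR_BGR2HSV)
print([tuple(hsv[80,x]) for x in range(200,220,1)]); print([tuple(hsv[r,255]) for r in range(115,136)])
for vt in (150,165):
    vis=im.copy()
    print(vt,mouth(c,im,(255.6,80),46,.062,vt=vt,vis=vis))
h2=im.copy(); 
# outer rim using saturation
M=hsv.copy(); 
bad=(hsv[...,1]<78); im2=im.copy(); im2[bad]=0
print(rim2(c,im2,(255.6,80),54,.062,vt=140,vis=vis))
cv2.imwrite("pics/wplgz2.png",cv2.resize(vis[20:140,195:315],None,fx=4.5,fy=4.5,interpolation=cv2.INTER_NEAREST))
E
```

```text
[(np.uint8(16), np.uint8(53), np.uint8(120)), (np.uint8(14), np.uint8(53), np.uint8(120)), (np.uint8(14), np.uint8(51), np.uint8(120)), (np.uint8(14), np.uint8(51), np.uint8(119)), (np.uint8(16), np.uint8(54), np.uint8(119)), (np.uint8(14), np.uint8(63), np.uint8(129)), (np.uint8(13), np.uint8(85), np.uint8(173)), (np.uint8(13), np.uint8(85), np.uint8(211)), (np.uint8(13), np.uint8(81), np.uint8(217)), (np.uint8(14), np.uint8(75), np.uint8(220)), (np.uint8(14), np.uint8(74), np.uint8(217)), (np.uint8(13), np.uint8(88), np.uint8(195)), (np.uint8(12), np.uint8(104), np.uint8(128)), (np.uint8(13), np.uint8(102), np.uint8(117)), (np.uint8(13), np.uint8(102), np.uint8(125)), (np.uint8(12), np.uint8(102), np.uint8(132)), (np.uint8(12), np.uint8(101), np.uint8(136)), (np.uint8(13), np.uint8(101), np.uint8(139)), (np.uint8(13), np.uint8(98), np.uint8(156)), (np.uint8(13), np.uint8(93), np.uint8(186))]
[(np.uint8(13), np.uint8(75), np.uint8(221)), (np.uint8(13), np.uint8(75), np.uint8(220)), (np.uint8(13), np.uint8(80), np.uint8(207)), (np.uint8(13), np.uint8(90), np.uint8(179)), (np.uint8(13
[... 488 characters left out ...]
np.uint8(13), np.uint8(95), np.uint8(167)), (np.uint8(12), np.uint8(90), np.uint8(119)), (np.uint8(15), np.uint8(55), np.uint8(162)), (np.uint8(15), np.uint8(45), np.uint8(180)), (np.uint8(15), np.uint8(45), np.uint8(180)), (np.uint8(16), np.uint8(45), np.uint8(180))]
150 {'rc': array([0.4718, 0.3027]), 'rs': array([83.1, 84.3]), 'ra': 45.0, 'ec': array([0.4723, 0.3031]), 'es': array([83.3, 84. ]), 'ea': 46.2}
165 {'rc': array([0.4718, 0.3027]), 'rs': array([83.1, 84.4]), 'ra': 45.0, 'ec': array([0.4722, 0.303 ]), 'es': array([83.6, 84.2]), 'ea': 45.1}
{'rc': array([0.4645, 0.3074]), 'rs': array([96.4, 79.7]), 'ra': 57.9, 'ec': array([0.4676, 0.3077]), 'es': array([81. , 97.5]), 'ea': 131.6}
```

View pics/wplgz2.png

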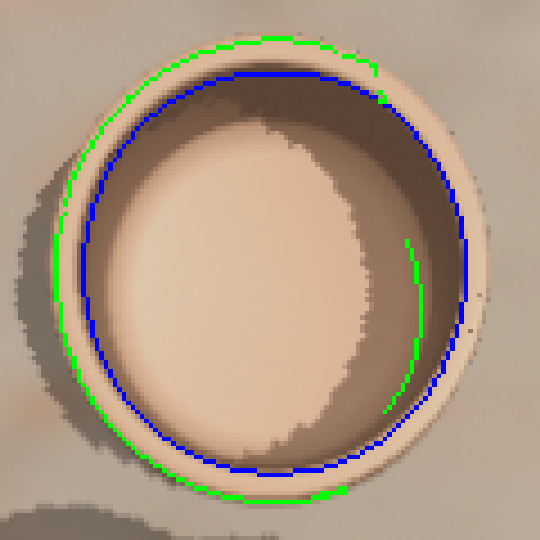

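Large jar's mouth is at (0.472, 0.303), 84 mm as given. Moving over and lowering.

Request:
play_rows(fingers=[255,255,255,255,255,255,255,255,255,255,255,255,255], linear=[[10,0,0],[35,1,0],[65,1,10],[90,1,28],[103,1,50],[106.8,1,68],[106.8,1,80],[106.8,1,87],[106.8,1,89],[106.8,1,89],[106.8,1,89],[106.8,1,89],[106.8,1,89]], rot=[[0,0,0],[0,0,0],[0,0,0],[0,0,0],[0,0,0],[0,0,0],[0,0,0],[0,0,0],[0,0,0],[0,0,0],[0,0,0],[0,0,0],[0,0,0]])

```text
time_s: 32.4
position: [0.4728, 0.303, 0.1008]
tcp_rot: [[0.707, 0.707, 0.001], [0.707, -0.707, 0.0], [0.001, 0.001, -1.0]]
force: [0.3, -0.9, -1.2]
opening: 0.243
```

Request:
play_rows(fingers=[255,255,255,255,255,255,255,255,255,255,255], linear=[[-0.3,0,5],[-0.4,0,10],[-0.4,0,14],[-0.4,0,17],[-0.4,0,19],[-0.4,0,21],[-0.4,0,23],[-0.4,0,24.5],[-0.4,0,25.6],[-0.4,0,26.2],[-0.4,0,26.2]], rot=[[0,0,0],[0,0,0],[0,0,0],[0,0,0],[0,0,0],[0,0,0],[0,0,0],[0,0,0],[0,0,0],[0,0,0],[0,0,0]])

```text
time_s: 33.5
position: [0.4722, 0.3026, 0.0746]
tcp_rot: [[0.707, 0.707, 0.0], [0.707, -0.707, 0.0], [0.0, 0.0, -1.0]]
force: [-2.0, -1.5, 3.7]
opening: 0.242
```

Seated. Release, lift and survey everything.

Request:
play_rows(fingers=[170,130,110,110,110,110,80,60,40,0,0,0,0,0,0,0,0,0], linear=[[0,0,0],[0,0,0],[0,0,0],[0,0,0],[0,0,-8],[0,0,-40],[0,0,-80],[-3,5,-120],[-15,22,-155],[-35,52,-185],[-60,88,-215],[-85,125,-240],[-110,162,-262],[-130,191,-276],[-141,207,-283],[-145,212,-285],[-145,212,-285],[-145,212,-285]], rot=[[0,0,0],[0,0,0],[0,0,0],[0,0,0],[0,0,0],[0,0,0],[0,0,0],[0,0,3],[0,0,8],[0,0,14],[0,0,21],[0,0,28],[0,0,35],[0,0,41],[0,0,45],[0,0,45],[0,0,45],[0,0,45]])

```text
time_s: 35.3
position: [0.5187, 0.0512, 0.3584]
tcp_rot: [[1.0, 0.001, -0.002], [0.001, -1.0, 0.001], [-0.002, -0.001, -1.0]]
force: [-0.2, 0.6, 0.1]
opening: 1.003
```

```bash
python3 - <<'E'
from h import *
s,c,im=snap("wf"); print(s["time_s"],s["position"],s["force"],s["opening"])
snap("sf","scene")
cv2.imwrite("pics/wfz.png",cv2.resize(im[0:270],(800,422),interpolation=cv2.INTER_CUBIC))
i2=cv2.imread("pics/sf.png");cv2.imwrite("pics/sfz.png",cv2.resize(i2[130:300,110:310],(800,600),interpolation=cv2.INTER_CUBIC))
for n,p,z in (("sm",(.642,.1025),.082),("sq",(.6604,-.04),.072),("ov",(.6626,-.188),.056),("lg",(.4722,.3027),.062)):
    print(n,p);
    vis=im.copy();lid(c,im,proj(c,[[*p,z+.005]])[0],zs=(z+.005,))
E
```

```text
35.3 [0.51871561 0.05117008 0.35839692] [-0.19665127  0.55076715  0.07221836] 1.002850359353531
sm (0.642, 0.1025)
lid z 0.08700000000000001 cen [0.6299 0.1072] rect [0.6163 0.1059] [ 74.  121.8] 82.9 ell [0.6266 0.1095] [ 67.3 124.9] 62.6
sq (0.6604, -0.04)
lid z 0.077 cen [ 0.6602 -0.0371] rect [ 0.6654 -0.0408] [ 83.3 104.3] 57.8 ell [ 0.6605 -0.0373] [ 88.  102.1] 51.5
ov (0.6626, -0.188)
lid z 0.061 cen [ 0.6612 -0.1796] rect [ 0.6614 -0.1797] [ 86.2 121.8] 55.9 ell [ 0.6612 -0.1796] [ 83.7 120.4] 43.5
lg (0.4722, 0.3027)
lid z 0.067 cen [0.4545 0.2557] rect [0.4622 0.234 ] [280.2 173.8] 89.4 ell [0.4532 0.2436] [149.5 263.9] 155.8
```

View pics/wfz.png

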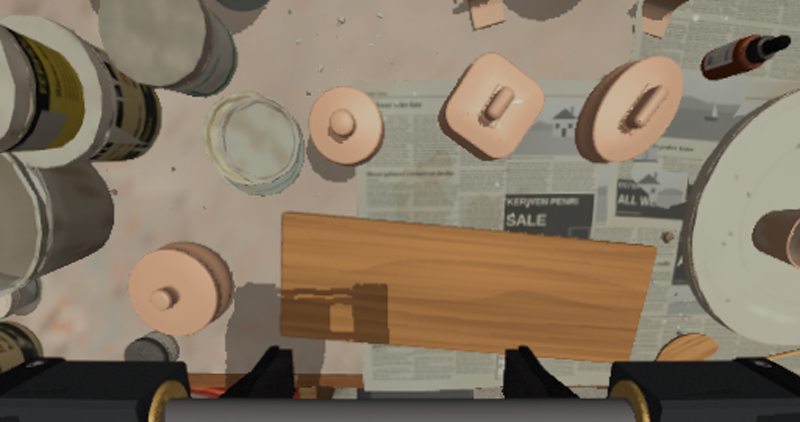

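View pics/sfz.png

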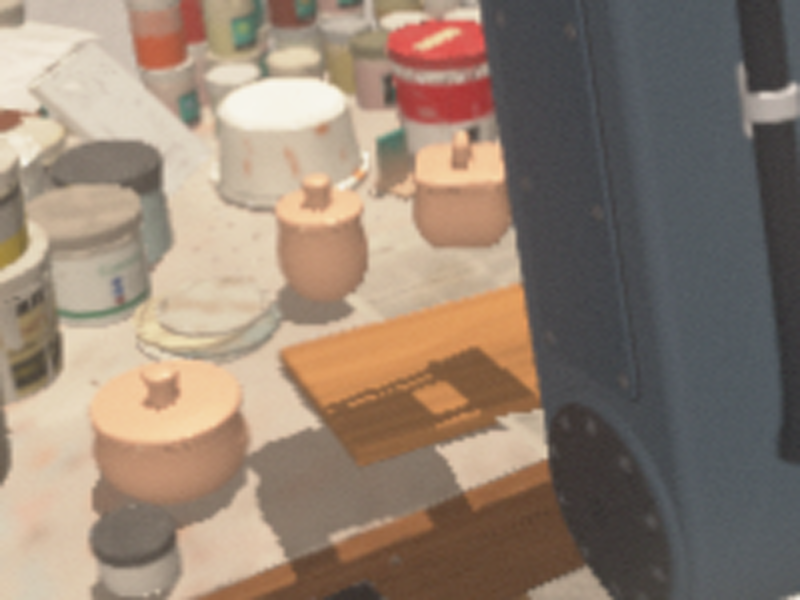

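The wrist and scene views show every lid on its own jar, with an empty board. As a flatness check, I overlay the expected seated outlines of each plate and grip top.

```bash
python3 - <<'E'
from h import *
s,c,im=load("wf")
vis=cv2.resize(im,None,fx=4,fy=4,interpolation=cv2.INTER_CUBIC)
t=np.linspace(0,2*np.pi,200)
def draw(P,col):
    p=(proj(c,P)*4+1.5).round().astype(int); cv2.polylines(vis,[p.reshape(-1,1,2)],True,col,1)
def el(a,b,n=2): 
    C,S=np.cos(t),np.sin(t); return np.c_[a*np.sign(C)*abs(C)**(2/n),b*np.sign(S)*abs(S)**(2/n)]
crops=[]
for p,rz,yaw,pl,gr,n,gn in (((.642,.1025),.082,0,(35,35),(11,11),2,2),((.6603,-.040),.072,-33.4,(40,40),(15,7),6,6),((.6625,-.188),.056,-34,(56,37),(21,7),2,6),((.4724,.3026),.062,45,(50,50),(11,11),2,2)):
    a=np.radians(yaw);R=np.array([[np.cos(a),-np.sin(a)],[np.sin(a),np.cos(a)]])
    for dims,z,col,k in ((pl,rz+.004,(0,255,0),n),(gr,rz+.034,(255,0,0),gn)):
        e=el(dims[0]/1e3,dims[1]/1e3,k)@R.T+p
        draw(np.c_[e,np.full(len(e),z)],col)
    q=proj(c,[[*p,rz]])[0]*4; x,y=int(q[0]),int(q[1]); y=max(y,150);x=max(x,200)
    crops.append(vis[y-150:y+150,x-200:x+200])
cv2.imwrite("pics/wfo.png",np.vstack([np.hstack(crops[:2]),np.hstack(crops[2:])]))
E
```

```text
(no output)
```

View pics/wfo.png

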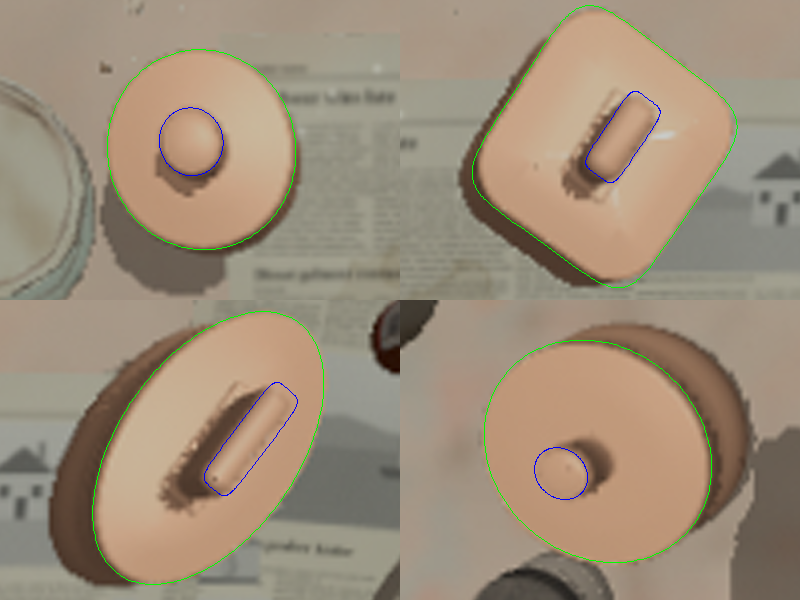

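The plate outlines and grip tops lie on the lids within a pixel, so all four are seated level. The arm is clear at 0.36 m height, so I'm handing in.

```bash
python3 -c "
from rig import bot
print(bot.hand_in()); print(bot.read_state()['time_s'])"
```

```text
the job is handed in; nothing more can be done
None
the job is handed in; nothing more can be done
```

All four lids are on their own jars, and I handed the job in at about 35 s of the 112 s allowed. I pinched each lid from above, lined it up with a close view of its jar's mouth, and lowered it until it took light contact (4–8 N) before opening the fingers.

- **Seating:** each lid came down within about 1 mm of its expected seated height. In the final wrist picture, the outlines I expected for each plate and grip top matched the lids to about a pixel, so all four sit flat.
- **Disagreements:** views taken at different tool angles differed by up to about 1.5 mm on the square and oval jars. I used the view taken at each placing angle and corrected 0.5 mm sideways for an offset seen with a lid in the gripper. The lid contours in the final picture ran into other clay shapes, so I dropped those numbers and used the outline check instead.
- **Not fully checked:** the arm hid the oval jar in the side view, so its seating rests on the wrist picture and the contact height alone. The jars' final positions and the beaker and dropper were checked only by eye and through the outline match. No move was directed at the beaker or dropper, and they stand upright where they were in the last picture.

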